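# Gauge the copper electrode, then stand it in the electrolysis cell

## Task

Take the square-headed copper electrode out of the wooden rack and check its thickness: hold it upright with its tip low, just clear of the plate, and push it right through the wide gap gauge, in from the flared side and out at the other, then try it at the narrow gap gauge from the long end of its plate: it must stop between both jaws, so lean on it lightly and steadily there, at about 8 N, for a second or two. Then stand it gently, fully home and upright, in the hole of the white cell stand and let go. Never press it against gauges or stand with 20 N or more, and leave everything else as it stands.

Things in the scene. Friction and masses are not known exactly. Their poses are not given: they have to be found in the camera images.
- electrode: copper electrode: round stem 18 mm in diameter, 85 mm long (lowest 3 mm chamfered to 13 mm), with a SQUARE black head 26 x 26 mm, 85 to 115 mm above the tip; 0.16 to 0.26 kg. Origin: centre of the tip; z up the stem; x and y square to the head's faces. Grip the head, about 100 mm above the tip. Starts upright in one of the rack's two holes
- rack: fixed wooden rack, 66 mm (x) by 110 mm (y), 45 mm tall, two holes 21 mm wide and 32 mm deep at y = -25 and +25 mm. Origin: centre of its underside. The electrode's tip stands on the hole floor, 13 mm above the table; its head's faces are within 15 degrees of the rack's x and y
- wide_gauge: WIDE (go) gap gauge fixed to the table: base plate 8 mm thick, 86 mm wide, reaching 70 mm to -x (long end) and 24 mm to +x; two steel jaws 24 mm thick in x, tops 40 mm up, clamped at x -12 to +12 mm. Gap 20 mm, but its middle lies anywhere from y -5 to +5 mm: feel for it; lead-in plates flare it to 36 mm at x = -26 mm. Origin: table level; +x runs through the gap from the long end; z up.
- narrow_gauge: NARROW (no-go) gap gauge fixed to the table: base plate 8 mm thick, 86 mm wide, reaching 70 mm to -x (long end) and 24 mm to +x; two steel jaws 24 mm thick in x, tops 40 mm up, clamped with their middle anywhere from x -10 to +10 mm. Gap 14 mm, centred on y = 0, no flare: the stem stops on the two jaw corners, its axis 18 mm before the jaws' middle: feel for it. Origin: table level; +x runs through the gap from the long end; z up.
- stand: fixed cell stand: white ceramic block 80 x 80 mm, 45 mm tall, one hole in the middle of its top, 21 mm wide with 2 mm chamfer, 32 mm deep (floor 13 mm above the table); a thin aluminium plate on each y side, 86 mm over the outsides, 55 mm tall. Origin: centre of the underside, straight below the hole
- spare: bystander in the rack: a steel electrode of the same size (18 mm stem), but with a ROUND black head 28 mm across, 85 to 115 mm above its tip. Origin: tip
- vial: bystander: small amber vial, 24 mm across, 50 mm tall. Origin: underside
- beaker: bystander: glass beaker, 60 mm across, 75 mm tall. Origin: underside
- jar: bystander: jar with blue lid, 64 mm across, 85 mm tall. Origin: underside
- can: bystander: open steel can, 72 mm across, 110 mm tall. Origin: underside
- wash_bottle: bystander: white plastic bottle, 72 mm across, 160 mm tall. Origin: underside
- stopper: bystander: cork stopper, 30 mm across, 28 mm tall. Origin: underside
There are look-alikes about, which are no part of the job. Leave any yellow look-alike of the wide_gauge alone.

How it is judged:
By the outcome, as a careful person would: the job done as asked, in the order asked, and still so for the second after the job is handed in, with the robot touching nothing.
It also fails if it takes over 72 s, if anything falls off the work surface, if the arm or the gripper's body presses on something with over 40 N, if the wrist force passes 120 N, or if a joint passes its speed limit or range.

## Robot

A 7-joint arm with a two-finger parallel gripper is mounted at the origin on the work surface. World frame = base frame: x ahead of the robot, y to its left, z up, the work surface at z = 0. Lengths are in m, angles in rad, forces in N, time in s.
With the tool pointing down it reaches from about 0.4 to 0.85 m from the base axis. Payload 10.4 kg.
Tool frame: the origin (TCP) lies between the finger pads; the fingertips stand 11 mm ahead of it and the grasp point (between the pads) lies 8 mm behind it; x points along the fingers, y is the direction in which the jaws open and shut, and the axes are right-handed (so a half turn about x gives the same grasp; the last joint's range is limited). The gripper opens to 87 mm and grips with 3 to 60 N. Pads are 19 mm wide; open, the fingers measure 117 mm over their backs; the gripper's body (75 mm by 190 mm) begins 51 mm behind the grasp point.
Start: joints at [-1.368, 0.332, -0.065, 1.46, 0.022, 1.35, -0.088], TCP at [0.14, 0.609, 0.234] pointing down, gripper open.
Joint ranges: [-2.6, 2.6], [-0.5, 2.12], [-1.47, 1.34], [0.16, 2.42], [-1.27, 4.41], [0.06, 2.06], [-2.6, 2.6]. Speed limits (rad/s): [2.22, 2.22, 2.79, 2.79, 3.14, 3.14, 3.14].

## Interface

Orientations are given as a unit quaternion [x, y, z, w].
In Python, from bench import r, cams, ticket gives the robot as it stands. The module is installed in compiled form; this text tells all that it offers.
- The arm moves only by the tool drive_tool, never from a script. Its argument "moves" is text: rows parted by semicolons, each of 5 numbers parted by spaces: the shift along the world's x, y, z in m, then the turn about the world's z in degrees, then the closure, from 0 (fully open) to 1 (shut). In form: x y z twist grip; .... A call has 1 to 20 rows; each row shifts and turns the commanded pose from where the row before left it; what a row does not reach is not made up. A row lasts 1/8 s, in which the tool goes at most 62.5 mm and 10.7 degrees, less where a joint would pass 70% of its speed; a pose out of reach is approached as far as the arm can. A call is refused whole if a number of a shift passes 0.0625 or a number of a turn 10.7, either way. A call with a gripper value outside its range is refused whole. The fingers move at their own pace and stop on an object; "newtons" is the grip in N (left out, the last holds). Time passes only in rows, so rows that do not move let the fingers close. It gives the time, the measured TCP pose, the force and the opening at its end, in the units of the state.
- r.read_state(): the state, without advancing time (a new reading comes with each control period).
- cams.camera(name): name is "scene" or "top" or "wrist"; returns a dict with "color" (384x512x3 uint8, red, green, blue), "fx", "fy", "cx", "cy" (pixels), "extrinsics" (4x4, takes a point from camera to world coordinates). Camera axes: x right, y down, z forward; pixel columns grow to the right and rows downward; lengths in m; the calibration is good to about 2 mm. The wrist camera is an equidistant fisheye: a pixel r from the principal point sees the ray r / f radians off the axis. A picture is of the moment at which its call begins. There is no depth.
- ticket.close_job(): hands the job in, once; it reports no verdict.
The state is a dict: "time": time; "joint_positions": joint angles; "joint_vel": joint speeds; "joint_torque": joint torques, N m; "ee_pos": TCP position; "eef_rot": TCP orientation; "ft_force": force on the tool from outside, world axes, zero at the start; "torque": the same for the moment, N m; "width": finger opening in m.
Only numpy, scipy, OpenCV 4.12 (cv2) and the standard library are available. Lean on these libraries where they do the work, as an engineer would, in place of code of your own. Each camera call takes 0.05 s, during which the arm holds its last target.

## Working session

There is one attempt and no reset: what is moved stays moved. The work goes in short steps, Python scripts to look and compute and a tool call to move; the robot and the scene stay as the last step left them, time stands still between calls to the robot, and variables do not carry over. Pictures are saved under pics/ and viewed, and the job is handed in when it is done.

Besides the shell and the picture viewer there is one more tool, called after "Request:" as name(argument=value, ...) on one line, values as JSON. drive_tool: Moves the arm, as the interface text tells. Its arguments: {"type":"object","properties":{"moves":{"type":"string"},"newtons":{"type":"number"}},"required":["moves"]}

```bash
mkdir -p pics; ls; python3 - <<'E'
from bench import r,cams
import cv2,numpy as np
s=r.read_state(); print({k:np.round(v,4).tolist() for k,v in s.items()})
for n in ["scene","top","wrist"]:
    c=cams.camera(n); cv2.imwrite(f"pics/a_{n}.png",c["color"][:,:,::-1])
    np.savez(f"a_{n}.npz",**c)
    print(n,c["fx"],c["fy"],c["cx"],c["cy"],np.round(c["extrinsics"],4).tolist())
E
```

```text
pics
{'time': 0.0, 'joint_positions': [-1.3676, 0.3329, -0.0647, 1.4609, 0.0216, 1.3499, -0.0885], 'joint_vel': [-0.0009, -0.0022, 0.0019, 0.0012, -0.0002, 0.0014, -0.0004], 'joint_torque': [0.0003, -62.3265, 0.025, -38.9892, -0.0613, 0.0398, 0.0001], 'ee_pos': [0.1399, 0.6088, 0.2328], 'eef_rot': [0.0792, 0.7026, -0.0802, 0.7026], 'ft_force': [-0.5036, 0.2123, -1.0386], 'torque': [0.0134, 0.0077, -0.0279], 'width': 0.087}
scene 436.4273961961379 436.4273961961379 256.11800972637207 193.39717397558002 [[0.7497, 0.3946, -0.5313, 1.2091], [0.6617, -0.4393, 0.6076, -0.7431], [0.0064, -0.8071, -0.5904, 0.7662], [0.0, 0.0, 0.0, 1.0]]
top 374.29057830971254 374.29057830971254 256.32760295585484 196.04200673753016 [[0.0113, -0.995, 0.0989, 0.4778], [-0.9997, -0.0093, 0.0212, -0.0189], [-0.0202, -0.0991, -0.9949, 0.9784], [0.0, 0.0, 0.0, 1.0]]
wrist 297.3186396354542 297.3186396354542 254.62156015075163 191.68525379140038 [[0.2233, 0.929, 0.2952, 0.0579], [0.9748, -0.2126, -0.0681, 0.6288], [-0.0005, 0.303, -0.953, 0.3843], [0.0, 0.0, 0.0, 1.0]]
```

View pics/a_scene.png

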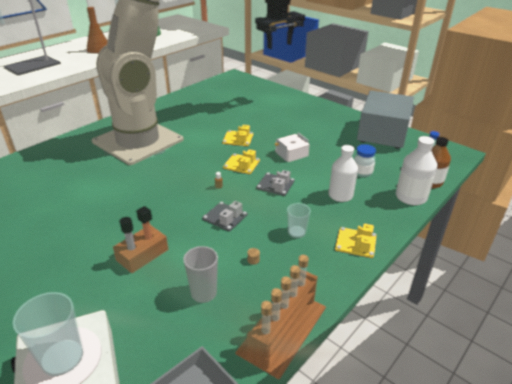

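View pics/a_top.png

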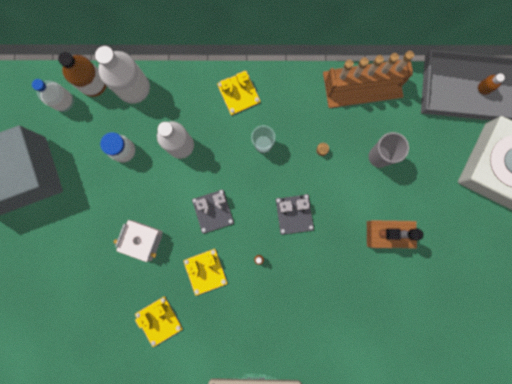

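View pics/a_wrist.png

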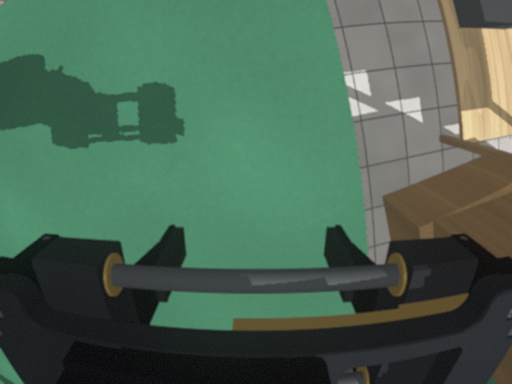

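```bash
python3 - <<'E'
import cv2,numpy as np
t=cv2.imread("pics/a_top.png"); s=cv2.imread("pics/a_scene.png")
def crop(im,x0,y0,w,h,k): return cv2.resize(im[y0:y0+h,x0:x0+w],None,fx=k,fy=k,interpolation=cv2.INTER_CUBIC)
cv2.imwrite("pics/b1.png",crop(t,185,180,135,65,5.9))
cv2.imwrite("pics/b2.png",np.hstack([crop(t,110,210,60,60,6),crop(t,360,205,70,60,6)]))
cv2.imwrite("pics/b3.png",crop(s,100,130,220,145,3.6))
E
```

```text
(no output)
```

View pics/b1.png

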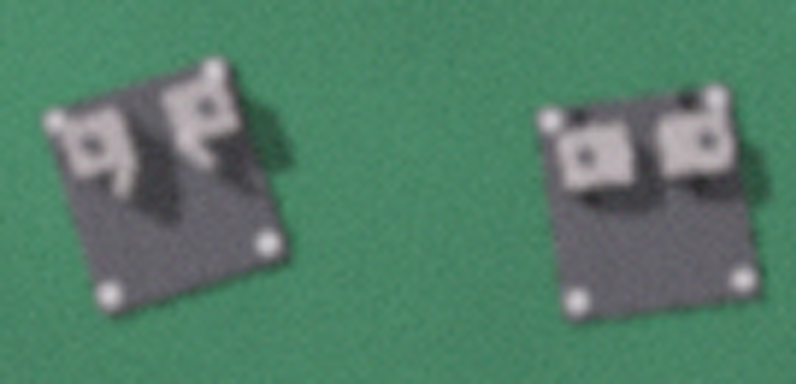

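View pics/b2.png

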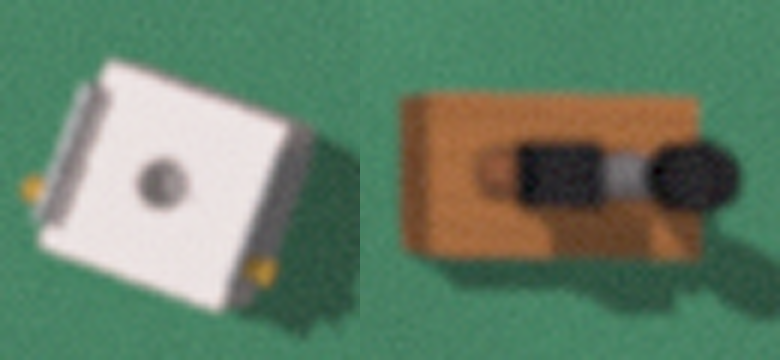

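View pics/b3.png

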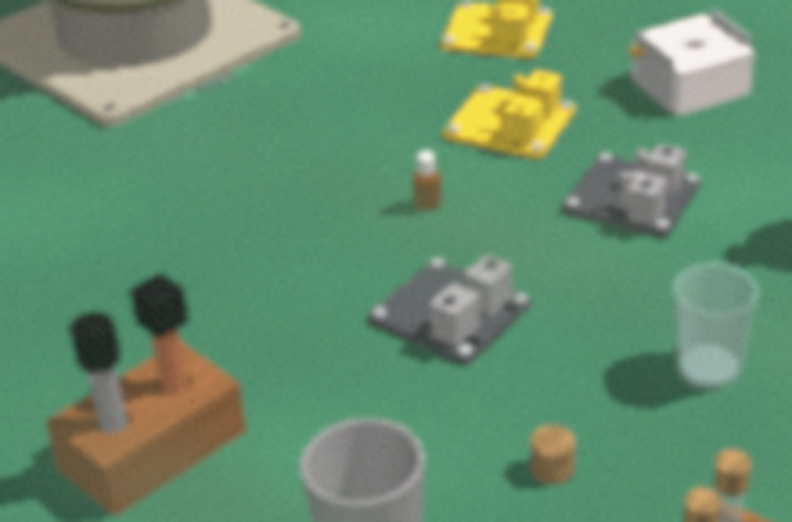

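```bash
cat > h.py <<'E'
import numpy as np,cv2
def load(n): return dict(np.load(n))
def ray(c,u,v,fish=False):
    x=(u-c["cx"])/c["fx"]; y=(v-c["cy"])/c["fy"]
    if fish:
        t=np.hypot(x,y); k=np.sin(t)/max(t,1e-9); d=np.array([x*k,y*k,np.cos(t)])
    else: d=np.array([x,y,1.])
    E=c["extrinsics"]; return E[:3,3],E[:3,:3]@(d/np.linalg.norm(d))
def onz(c,u,v,z,fish=False):
    o,d=ray(c,u,v,fish); return o+d*(z-o[2])/d[2]
def proj(c,p):
    E=c["extrinsics"]; q=E[:3,:3].T@(np.array(p)-E[:3,3]); return c["fx"]*q[0]/q[2]+c["cx"],c["fy"]*q[1]/q[2]+c["cy"]
def tri(a,b):
    (o1,d1),(o2,d2)=a,b
    A=np.stack([d1,-d2],1); t=np.linalg.lstsq(A,o2-o1,rcond=None)[0]
    p,q=o1+t[0]*d1,o2+t[1]*d2; return (p+q)/2,np.linalg.norm(p-q)
E
python3 - <<'E'
from h import *
from scipy.spatial.transform import Rotation as R
print(R.from_quat([0.0792,0.7026,-0.0802,0.7026]).as_matrix().round(3))
t=load("a_top.npz"); im=t["color"].astype(float); g=im.sum(2)
def ref(u,v,rad=3):
    u0,v0=int(round(u)),int(round(v)); w=g[v0-rad:v0+rad+1,u0-rad:u0+rad+1]; yy,xx=np.mgrid[v0-rad:v0+rad+1,u0-rad:u0+rad+1]
    w=np.clip(w-np.percentile(w,75),0,None); return (w*xx).sum()/w.sum(),(w*yy).sum()/w.sum()
for nm,pts in dict(wide=[(110,296),(267,244),(216,70),(56,123)],narrow=[(577,302),(743,279),(716,97),(550,120)]).items():
    P=[]
    for a,b in pts:
        u,v=185+(a+.5)/5.9-.5,180+(b+.5)/5.9-.5
        u2,v2=ref(u,v,2); P.append(onz(t,u2,v2,0.010)[:2]); print(nm,round(u,1),round(v,1),round(u2,1),round(v2,1),P[-1].round(4))
    P=np.array(P); xd=(P[3]+P[2]-P[0]-P[1])/2; yd=(P[0]+P[3]-P[1]-P[2])/2
    print(" len",np.linalg.norm(xd),np.linalg.norm(yd),"angs",np.degrees(np.arctan2(xd[1],xd[0])),np.degrees(np.arctan2(-yd[0],yd[1])))
    ex=xd/np.linalg.norm(xd); print(" origin",P.mean(0)+0.023*ex)
# stand & rack & head
hsv=cv2.cvtColor(t["color"],cv2.COLOR_RGB2HSV)
def big(m,x0,x1,y0,y1):
    k=np.zeros_like(m); k[y0:y1,x0:x1]=m[y0:y1,x0:x1]
    cs=cv2.findContours(k,cv2.RETR_EXTERNAL,cv2.CHAIN_APPROX_NONE)[0]; return max(cs,key=cv2.contourArea)
white=((t["color"].min(2)>150)).astype(np.uint8)
c=big(white,100,175,210,275); rr=cv2.minAreaRect(c); box=cv2.boxPoints(rr); print("stand top",rr); W=np.array([onz(t,u,v,.045)[:2] for u,v in box]); print(W.round(4),W.mean(0), np.linalg.norm(W-np.roll(W,1,0),axis=1))
# hole
hole=((t["color"].min(2)<130)).astype(np.uint8); 
sub=t["color"][230:252,126:150].astype(int).sum(2); wgt=np.clip(sub.max()*0.8-sub,0,None)
yy,xx=np.mgrid[230:252,126:150]; print("hole px",(wgt*xx).sum()/wgt.sum(),(wgt*yy).sum()/wgt.sum(), onz(t,(wgt*xx).sum()/wgt.sum(),(wgt*yy).sum()/wgt.sum(),.045))
E
```

```text
[[-0.     0.224  0.975]
 [-0.001  0.975 -0.224]
 [-1.    -0.001  0.   ]]
wide 203.2 229.8 203.1 229.5 [0.4859 0.1383]
wide 229.8 220.9 229.9 220.7 [0.5094 0.0693]
wide 221.2 191.4 220.6 191.9 [0.5841 0.095 ]
wide 194.1 200.4 194.1 200.2 [0.5617 0.1638]
 len 0.07954219105260979 0.07262800699193897 angs 18.775820786357137 18.40880919643572
 origin [0.55705132 0.12401099]
narrow 282.4 230.8 282.4 230.6 [ 0.4853 -0.0664]
narrow 310.5 226.9 310.5 226.8 [ 0.4958 -0.1385]
narrow 305.9 196.0 305.8 196.3 [ 0.5745 -0.1266]
narrow 277.8 199.9 277.9 199.9 [ 0.5644 -0.0544]
 len 0.07978544717260731 0.07288403455323761 angs 8.641934825348018 8.110783325539597
 origin [ 0.55274412 -0.09300015]
stand top ((136.8394012451172, 240.44158935546875), (32.12384796142578, 33.917999267578125), 19.983104705810547)
[[0.4301 0.3489]
 [0.5096 0.3234]
 [0.4831 0.2463]
 [0.4041 0.2722]] [0.45671513 0.29768584] [0.08098985 0.08349772 0.08163133 0.08311002]
hole px 136.10305958132045 240.2428878153516 [0.45700075 0.29951826 0.045     ]
```

```bash
python3 - <<'E'
from h import *
t=load("a_top.npz"); s=load("a_scene.npz")
def masks(c,x0,x1,y0,y1):
    m=np.zeros(c["color"].shape[:2],np.uint8); m[y0:y1,x0:x1]=c["color"][y0:y1,x0:x1].max(2)<55
    n,l,st,ce=cv2.connectedComponentsWithStats(m); 
    return [(st[i].tolist(),ce[i]) for i in range(1,n) if st[i][4]>30]
mt=masks(t,365,430,215,250); ms=masks(s,110,160,195,260); print(mt,ms)
for a in mt:
  for b in ms:
    p,e=tri(ray(t,*a[1]),ray(s,*b[1])); print(a[1].round(1),b[1].round(1),p.round(4),round(e,4))
# rack top orientation
hsv=cv2.cvtColor(t["color"],cv2.COLOR_RGB2HSV)
m=((hsv[...,0]<20)&(hsv[...,1]>110)).astype(np.uint8); k=np.zeros_like(m); k[210:256,360:425]=m[210:256,360:425]
k[210:256]|=0
c=np.vstack([x for x in cv2.findContours(k,cv2.RETR_EXTERNAL,cv2.CHAIN_APPROX_NONE)[0] if len(x)>15]); rr=cv2.minAreaRect(c); print(rr)
print(np.array([onz(t,u,v,.045)[:2] for u,v in cv2.boxPoints(rr)]).round(4), cv2.boxPoints(rr))
im=cv2.resize(t["color"][210:260,360:430],None,fx=10,fy=10,interpolation=cv2.INTER_CUBIC)
im2=cv2.resize(s["color"][200:275,105:175],None,fx=8,fy=8,interpolation=cv2.INTER_CUBIC)
cv2.imwrite("pics/c1.png",im[:,:,::-1]);cv2.imwrite("pics/c2.png",im2[:,:,::-1])
E
```

```text
[([408, 229, 15, 11, 128], array([414.84375, 234.3125 ])), ([387, 230, 13, 9, 117], array([393., 234.]))] [([138, 208, 13, 15, 145], array([143.89655172, 214.66206897])), ([121, 218, 11, 14, 126], array([125.92063492, 224.61904762]))]
[414.8 234.3] [143.9 214.7] [ 0.4911 -0.3387  0.1385] 0.0356
[414.8 234.3] [125.9 224.6] [ 0.4795 -0.3629  0.1136] 0.0001
[393. 234.] [143.9 214.7] [ 0.4799 -0.3132  0.1134] 0.001
[393. 234.] [125.9 224.6] [ 0.4683 -0.3373  0.0887] 0.0368
((390.9999694824219, 234.0), (47.99999237060547, 25.999996185302734), -0.0)
[[ 0.4472 -0.2726]
 [ 0.511  -0.2738]
 [ 0.5123 -0.3916]
 [ 0.4486 -0.3897]] [[366.99997 247.     ]
 [366.99997 221.     ]
 [414.99997 221.     ]
 [414.99997 247.     ]]
```

View pics/c1.png

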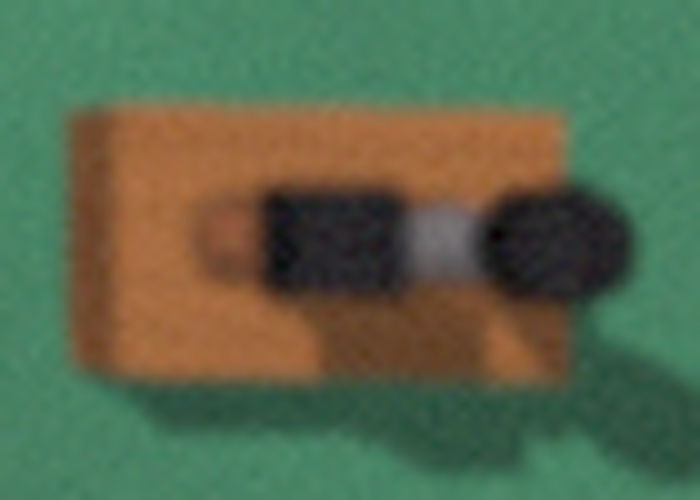

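View pics/c2.png

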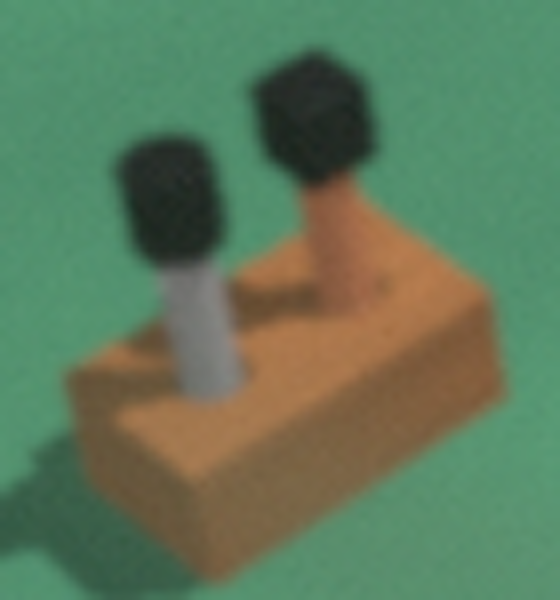

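Request:
drive_tool(moves="0.036 -0.041 0.004 -7.7 0;0.036 -0.041 0.004 -7.7 0;0.036 -0.041 0.004 -7.7 0;0.036 -0.041 0.004 -7.7 0;0.036 -0.041 0.004 -7.7 0;0.036 -0.041 0.004 -7.7 0;0.036 -0.041 0.004 -7.7 0;0.036 -0.041 0.004 -7.7 0;0.036 -0.041 0 -7.7 0;0.036 -0.041 0 -7.7 0", newtons=50)

```text
time: 1.4
ee_pos: [0.5008, 0.1977, 0.2656]
eef_rot: [0.501, 0.499, -0.501, 0.499]
ft_force: [0.2, 0.4, -0.1]
width: 0.0873
```

```bash
cat > snap.py <<'E'
import sys
from bench import r,cams
import cv2,numpy as np
tag=sys.argv[1]
for n in sys.argv[2:]:
    c=cams.camera(n); cv2.imwrite(f"pics/{tag}_{n}.png",cv2.resize(c["color"][:,:,::-1],None,fx=1.5,fy=1.5,interpolation=cv2.INTER_CUBIC)); np.savez(f"{tag}_{n}.npz",**c)
s=r.read_state()
from scipy.spatial.transform import Rotation as R
M=R.from_quat(s["eef_rot"]).as_matrix()
print(round(s["time"],2),np.round(s["ee_pos"],4),"yaw",np.degrees(np.arctan2(M[1,1],M[0,1])).round(2),"xdown",M[:,0].round(4),"F",np.round(s["ft_force"],2),"T",np.round(s["torque"],2),"w",round(float(s["width"]),4))
E
python3 snap.py d wrist
```

```text
1.45 [0.5049 0.1904 0.2657] yaw -1.05 xdown [ 0.0024 -0.0026 -1.    ] F [ 1.1  -7.47 -0.48] T [-0.53  0.02 -0.05] w 0.0869
```

View pics/d_wrist.png

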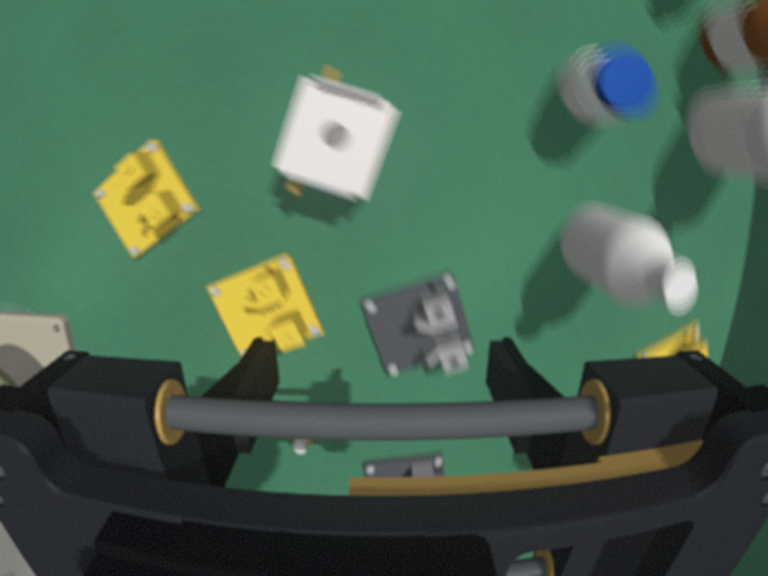

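Request:
drive_tool(moves="0 0 0 0 0;0 0 0 0 0;0 0 0 0 0")

```text
time: 1.82
ee_pos: [0.4992, 0.2004, 0.2655]
eef_rot: [0.499, 0.501, -0.499, 0.501]
ft_force: [0.2, -0.4, 0.0]
width: 0.0873
```

```bash
python3 snap.py e wrist; python3 - <<'E'
from h import *
w=load("e_wrist.npz"); im=w["color"]
g=im.astype(int).min(2)
m=np.zeros(g.shape,np.uint8); m[30:150,170:280]=(g>150)[30:150,170:280]
c=max(cv2.findContours(m,cv2.RETR_EXTERNAL,cv2.CHAIN_APPROX_NONE)[0],key=cv2.contourArea); x,y,a,b=cv2.boundingRect(c);print("stand",x,y,a,b)
cv2.imwrite("pics/e1.png",cv2.resize(im[y-5:y+b+5,x-5:x+a+5],None,fx=7,fy=7,interpolation=cv2.INTER_CUBIC)[:,:,::-1])
cv2.imwrite("pics/e2.png",cv2.resize(im[175:255,235:320],None,fx=7,fy=7,interpolation=cv2.INTER_CUBIC)[:,:,::-1])
E
```

```text
1.88 [0.4993 0.2002 0.2655] yaw 0.2 xdown [-1.e-04  2.e-04 -1.e+00] F [ 0.28 -0.   -0.61] T [-0.14  0.07 -0.01] w 0.0869
stand 182 51 81 80
```

View pics/e1.png

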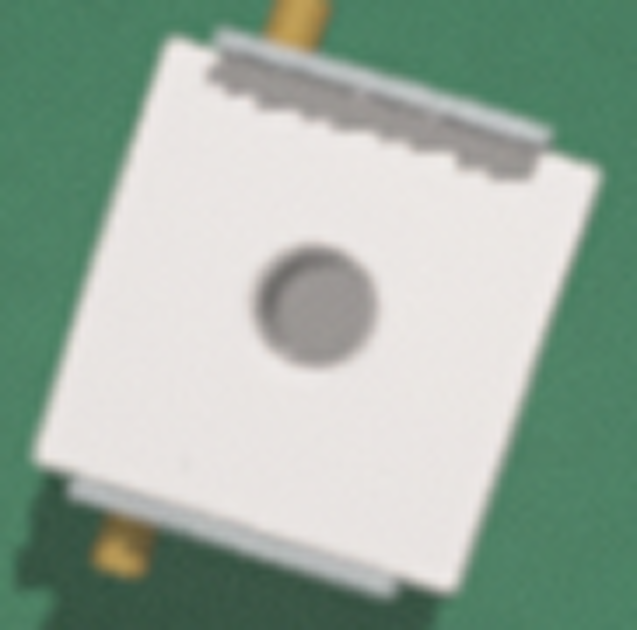

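View pics/e2.png

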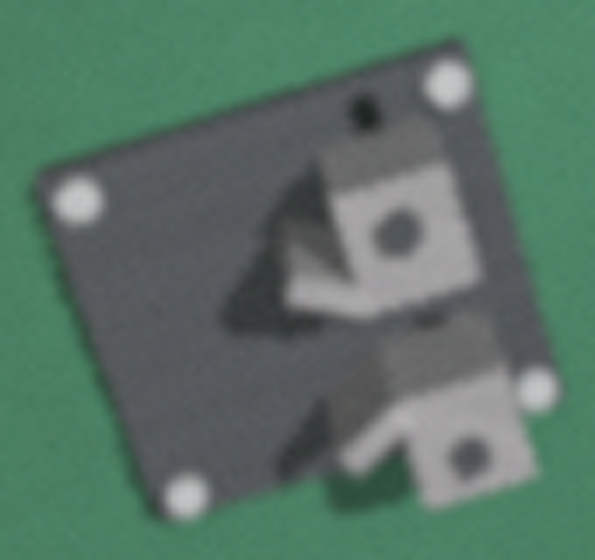

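```bash
python3 - <<'E'
from h import *
w=load("e_wrist.npz")
def P(a,b,z,o): return onz(w,o[0]+(a+.5)/7-.5,o[1]+(b+.5)/7-.5,z,True)[:2]
so=(177,46); print("hole",P(315,305.5,.045,so), "diam",np.linalg.norm(P(252,305,.045,so)-P(378,305,.045,so)))
C=np.array([P(a,b,.045,so) for a,b in [(172,37),(603,168),(457,592),(35,462)]]); print("stand corners",C.round(4).tolist(),C.mean(0),np.linalg.norm(C-np.roll(C,1,0),axis=1)); d=C[1]-C[0]; print(np.degrees(np.arctan2(d[1],d[0])))
go=(235,175)
S=np.array([P(a,b,.010,go) for a,b in [(78,200),(447,83),(536,388),(186,496)]])
xd=(S[1]+S[2]-S[0]-S[3])/2; yd=(S[0]+S[1]-S[2]-S[3])/2
print("len",np.linalg.norm(xd),np.linalg.norm(yd),np.degrees(np.arctan2(xd[1],xd[0])),np.degrees(np.arctan2(-yd[0],yd[1])))
th=(np.arctan2(xd[1],xd[0])+np.arctan2(-yd[0],yd[1]))/2
ex=np.array([np.cos(th),np.sin(th)]); ey=np.array([-ex[1],ex[0]]); o=S.mean(0)+.023*ex; print("wide origin",o)
for n,a,b in [("Uin-",372,318),("Uin+",484,275),("Uout-",330,195),("Uout+",442,160),("Lin-",405,400),("Lin+",500,362),("Lout-",430,508),("Lout+",540,472),("Uflare",288,292),("Lflare",350,472)]:
    q=P(a,b,.040,go)-o; print(n,(q@ex).round(4),(q@ey).round(4))
E
```

```text
hole [0.45785573 0.29966084] diam 0.022365197142194183
stand corners [[0.4323, 0.3495], [0.5084, 0.3241], [0.4829, 0.248], [0.4066, 0.273]] [0.4575387  0.29863558] [0.08073177 0.08016216 0.08031051 0.0802705 ]
-18.459717257780024
len 0.08020171261709085 0.07303313936417967 18.755973534405967 18.675741419482428
wide origin [0.55774862 0.12446454]
Uin- -0.0119 0.0046
Uin+ 0.0118 0.0062
Uout- -0.0124 0.032
Uout+ 0.0103 0.0319
Lin- -0.0105 -0.0149
Lin+ 0.01 -0.0131
Lout- -0.0122 -0.0404
Lout+ 0.0116 -0.0401
Uflare -0.026 0.0153
Lflare -0.0256 -0.0268
```

Request:
drive_tool(moves="0 -0.054 0 0 0;0 -0.054 0 0 0;0 -0.054 0 0 0;0 -0.053 0 0 0;0 0 0 0 0;0 0 0 0 0;0 0 0 0 0")

```text
time: 2.75
ee_pos: [0.4999, -0.0142, 0.2655]
eef_rot: [0.499, 0.501, -0.499, 0.501]
ft_force: [0.3, 0.3, -0.4]
width: 0.0869
```

```bash
python3 snap.py f wrist; python3 - <<'E'
from h import *
w=load("f_wrist.npz"); im=w["color"]
cv2.imwrite("pics/f2.png",cv2.resize(im[175:255,235:320],None,fx=7,fy=7,interpolation=cv2.INTER_CUBIC)[:,:,::-1])
E
```

```text
2.8 [ 0.5    -0.0144  0.2655] yaw 0.21 xdown [-1.e-04 -0.e+00 -1.e+00] F [-0.17 -0.25  0.4 ] T [-0.13  0.04  0.02] w 0.0874
```

View pics/f2.png

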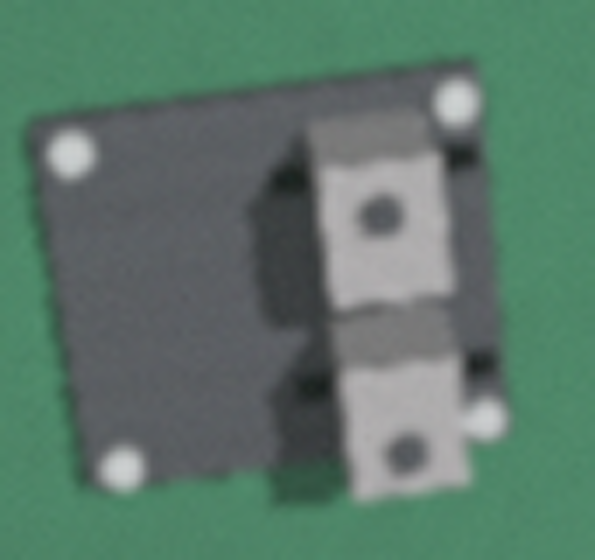

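View pics/f_wrist.png

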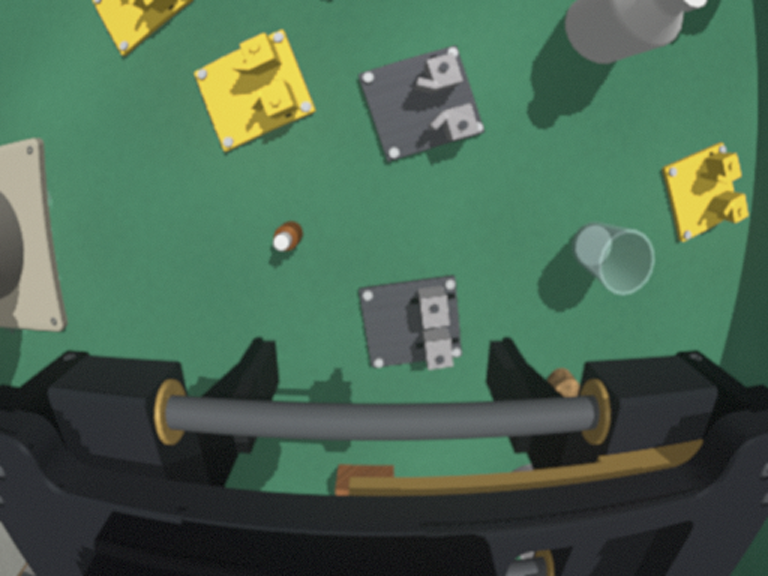

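```bash
python3 - <<'E'
from h import *
w=load("f_wrist.npz"); t=load("a_top.npz")
go=(235,175)
def P(a,b,z,o=go): return onz(w,o[0]+(a+.5)/7-.5,o[1]+(b+.5)/7-.5,z,True)[:2]
S=np.array([P(a,b,.010,go) for a,b in [(70,155),(457,102),(486,420),(122,470)]])
xd=(S[1]+S[2]-S[0]-S[3])/2; yd=(S[0]+S[1]-S[2]-S[3])/2
print("len",np.linalg.norm(xd),np.linalg.norm(yd),np.degrees(np.arctan2(xd[1],xd[0])),np.degrees(np.arctan2(-yd[0],yd[1])))
th=(np.arctan2(xd[1],xd[0])+np.arctan2(-yd[0],yd[1]))/2
ex=np.array([np.cos(th),np.sin(th)]); ey=np.array([-ex[1],ex[0]]); o=S.mean(0)+.023*ex; print("narrow origin",o,np.degrees(th))
for a,b in [(322,167),(438,150),(453,295),(335,310),(345,372),(460,353),(468,483),(352,500)]:
    q=P(a,b,.040)-o; print((q@ex).round(4),(q@ey).round(4))
# bottles in top: cap centers at z~.16
e=load("e_wrist.npz")
print("bottle cap top cam",onz(t,166,129,.16),"e wrist cap",onz(e,681/1.5,285/1.5,.16,True))
print("vial",onz(t,259,260,.05), "beaker",onz(t,263,139,.06))
E
```

```text
len 0.08050480639070859 0.07345124761061346 8.44360134972991 8.387426699549003
narrow origin [ 0.55347814 -0.09295494] 8.415514024639457
-0.0134 0.0372
0.0092 0.0374
0.0094 0.007
-0.0142 0.0073
-0.0136 -0.0064
0.0097 -0.0058
0.0089 -0.0353
-0.0152 -0.0354
bottle cap top cam [0.70873713 0.20338165 0.16      ] e wrist cap [0.71237579 0.20648646 0.16      ]
vial [ 0.41257881 -0.0075059   0.05      ] beaker [ 0.71271839 -0.01446351  0.06      ]
```

Request:
drive_tool(moves="-0.003 -0.05 0 0 0;-0.003 -0.05 0 0 0;-0.003 -0.05 0 0 0;-0.004 -0.05 0 0 0;-0.004 -0.05 0 0 0;-0.003 -0.049 0 0 0;0 0 -0.03 0 0;0 0 -0.03 0 0;0 0 0 0 0;0 0 0 0 0")

```text
time: 4.05
ee_pos: [0.4806, -0.3146, 0.2067]
eef_rot: [0.5, 0.5, -0.499, 0.501]
ft_force: [0.5, 0.7, 0.7]
width: 0.0871
```

```bash
python3 snap.py g wrist top scene
```

```text
4.2 [ 0.4806 -0.315   0.2068] yaw 0.09 xdown [ 1.9e-03 -6.0e-04 -1.0e+00] F [ 0.14 -0.68 -0.15] T [-0.11  0.05 -0.03] w 0.087
```

View pics/g_wrist.png

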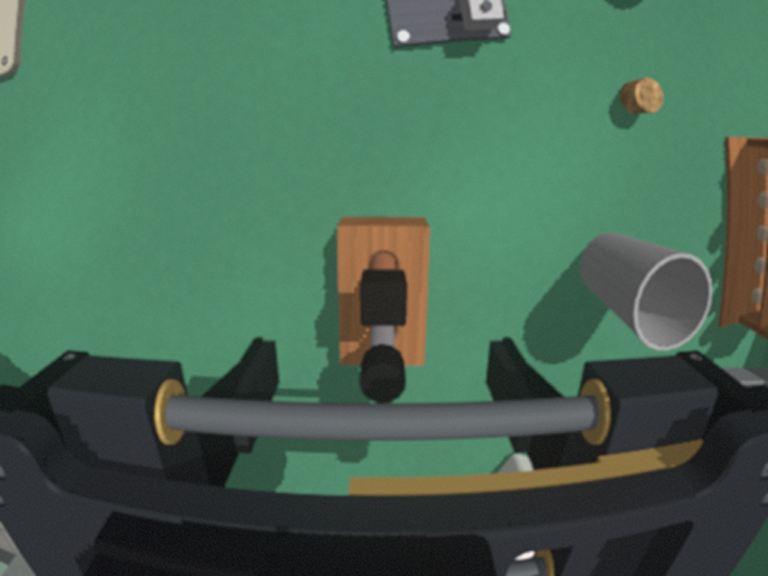

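```bash
python3 - <<'E'
from h import *
w=load("g_wrist.npz"); t=load("a_top.npz")
m=np.zeros(w["color"].shape[:2],np.uint8); m[170:228,225:290]=w["color"][170:228,225:290].max(2)<45
cs=sorted(cv2.findContours(m,cv2.RETR_EXTERNAL,cv2.CHAIN_APPROX_NONE)[0],key=cv2.contourArea)[-1]
print(cv2.boundingRect(cs),cv2.minAreaRect(cs))
x,y,a,b=cv2.boundingRect(cs)
M=cv2.moments(cs); u,v=M["m10"]/M["m00"],M["m01"]/M["m00"]; print(u,v,onz(w,u,v,.113,True),onz(w,u,y+b-1,.128,True),onz(w,u,y,.098,True))
print("can",onz(t,391,150,.1))
cv2.imwrite("pics/g1.png",cv2.resize(w["color"][165:235,215:295],None,fx=8,fy=8,interpolation=cv2.INTER_CUBIC)[:,:,::-1])
E
```

```text
(241, 180, 29, 36) ((255.0, 197.5), (28.0, 35.0), 0.0)
255.02433351225622 198.17570227232062 [ 0.48075488 -0.31350063  0.113     ] [ 0.48073515 -0.32322349  0.128     ] [ 0.48076746 -0.30120635  0.098     ]
can [ 0.67774656 -0.3183152   0.1       ]
```

View pics/g1.png

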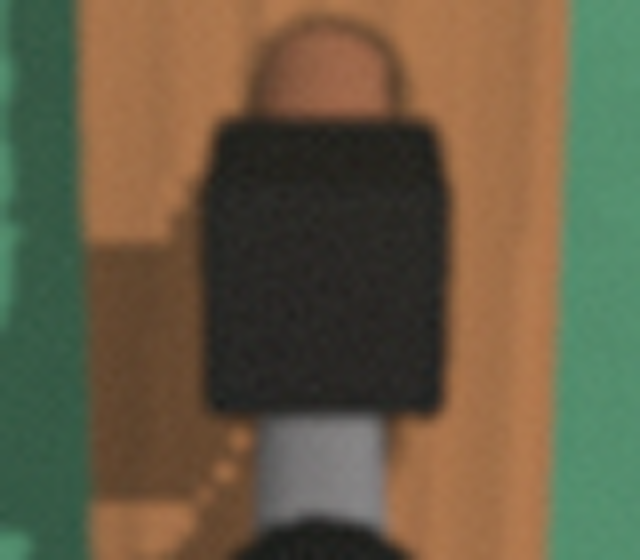

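Request:
drive_tool(moves="0 0.001 -0.035 0 0;0 0.001 -0.035 0 0;0 0 -0.022 0 0;0 0 -0.01 0 0.3;0 0 0 0 0.5;0 0 0 0 0.55;0 0 0 0 1;0 0 0 0 1;0 0 0 0 1;0 0 0 0 1;0 0 0 0 1", newtons=50)

```text
time: 5.58
ee_pos: [0.48, -0.3128, 0.1036]
eef_rot: [0.5, 0.5, -0.5, 0.5]
ft_force: [-0.2, 0.3, 0.5]
width: 0.0257
```

```bash
python3 snap.py i wrist
```

```text
5.62 [ 0.48   -0.3129  0.1036] yaw 0.06 xdown [ 2.e-04  0.e+00 -1.e+00] F [ 0.31  0.27 -0.04] T [-0.06  0.02  0.  ] w 0.0259
```

View pics/i_wrist.png

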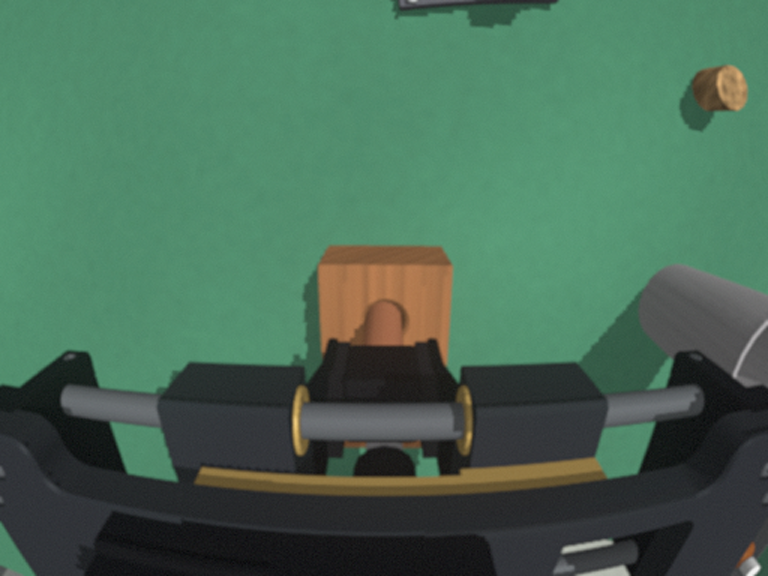

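Request:
drive_tool(moves="0 0 0.005 0 1;0 0 0.015 0 1;0 0 0.03 0 1;0 0 0.04 0 1;0 0 0.01 0 1;0 0 0 0 1;0.002 0.03 0 0 1;0 0 0 0 1;0 0 0 0 1")

```text
time: 6.75
ee_pos: [0.4815, -0.2829, 0.2028]
eef_rot: [0.499, 0.501, -0.5, 0.5]
ft_force: [0.3, -0.9, -1.0]
width: 0.0253
```

```bash
python3 snap.py j wrist scene top
```

```text
6.9 [ 0.4815 -0.2836  0.2033] yaw -0.0 xdown [-6.e-04 -3.e-04 -1.e+00] F [ 0.62  0.7  -1.13] T [-0.09  0.04 -0.04] w 0.0252
```

View pics/j_wrist.png

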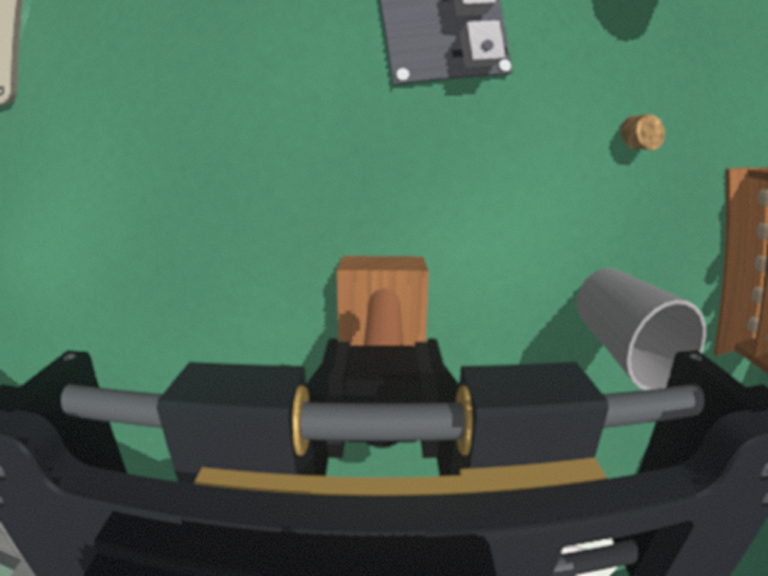

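View pics/j_scene.png

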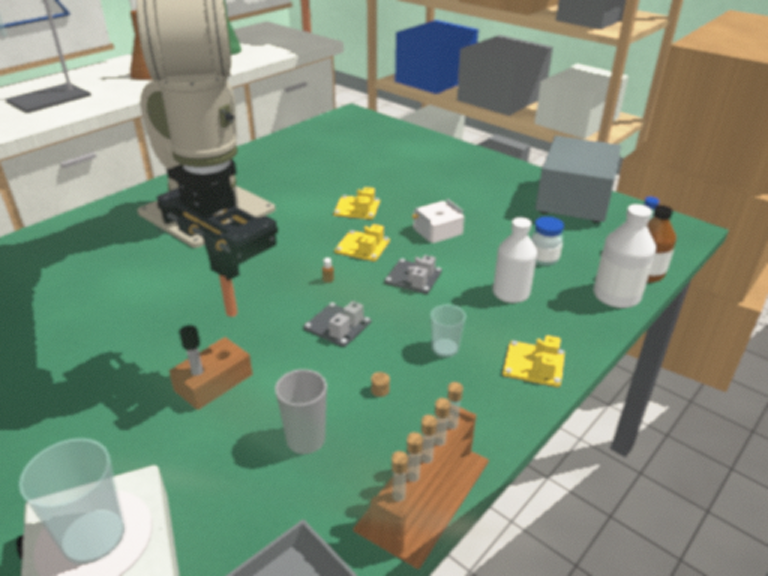

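```bash
python3 - <<'E'
from h import *
w=load("j_wrist.npz"); im=w["color"]
cv2.imwrite("pics/j1.png",cv2.resize(im[180:240,215:295],None,fx=9,fy=9,interpolation=cv2.INTER_CUBIC)[:,:,::-1])
E
```

```text
(no output)
```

View pics/j1.png

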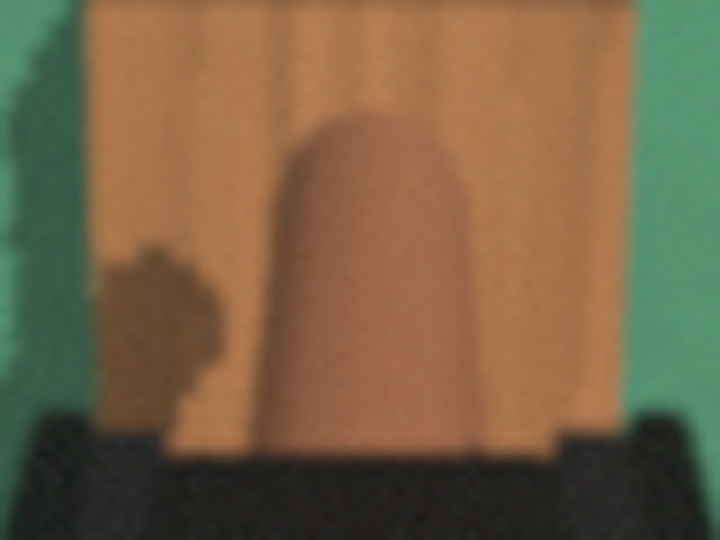

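```bash
python3 - <<'E'
from h import *
w=load("j_wrist.npz")
def P(a,b,z): return onz(w,215+(a+.5)/9-.5,180+(b+.5)/9-.5,z,True)
print("tip far edge (y c +6.5)",P(372,112,.1127)[:2]-[.4815,-.2836+.0065])
print("stem left/right at z .116", P(285,185,.116)[:2]-[.4815,-.2836],P(465,185,.116)[:2]-[.4815,-.2836])
print("stem at head bottom z .1977", P(252,455,.1977)[:2]-[.4815,-.2836],P(485,455,.1977)[:2]-[.4815,-.2836])
E
```

```text
tip far edge (y c +6.5) [0.00060328 0.00214987]
stem left/right at z .116 [-0.00759309  0.00246061] [0.00938072 0.00249001]
stem at head bottom z .1977 [-0.00747328  0.01242613] [0.00753214 0.0124496 ]
```

Request:
drive_tool(moves="0.003 0.048 0 0 1;0.003 0.048 0 0 1;0.003 0.048 0 0 1;0.003 0.048 0 0 1;0.003 0.048 0 0 1;0.003 0.048 0 0 1;0.003 0.048 0 0 1;0.004 0.049 0 0 1;0 0 -0.02 0 1;0 0 -0.03 0 1;0 0 -0.03 0 1;0 0 -0.015 0 1;0 0 -0.005 0 1;0 0 0 0 1;0 0 0 0 1")

```text
time: 8.78
ee_pos: [0.5075, 0.1023, 0.1045]
eef_rot: [0.5, 0.5, -0.499, 0.5]
ft_force: [0.6, -0.7, -2.1]
width: 0.0262
```

```bash
python3 snap.py k wrist scene
```

```text
8.88 [0.5074 0.1023 0.1043] yaw 0.06 xdown [ 1.2e-03  7.0e-04 -1.0e+00] F [ 0.4   0.96 -2.15] T [-0.09 -0.03 -0.05] w 0.0253
```

View pics/k_wrist.png

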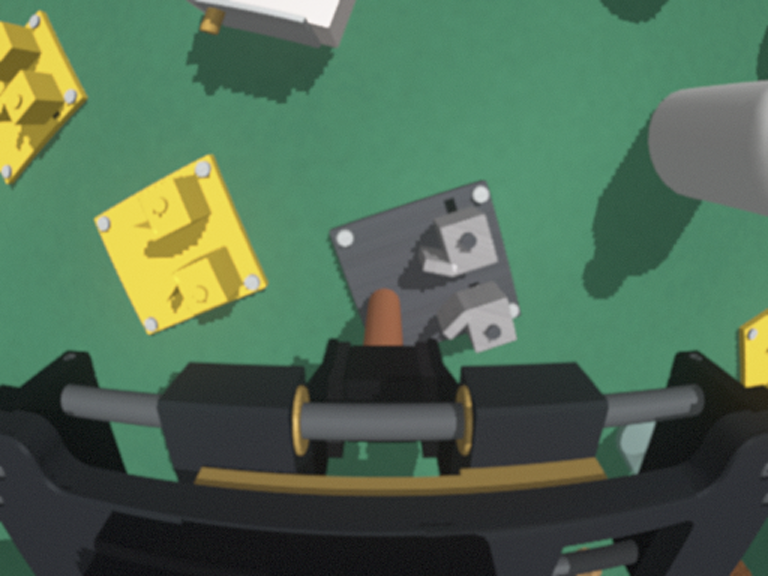

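View pics/k_scene.png

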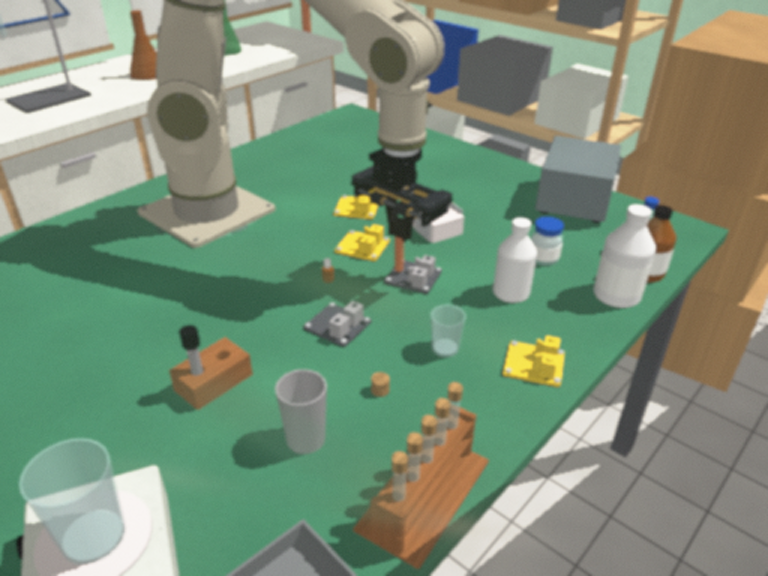

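```bash
python3 - <<'E'
from h import *
w=load("k_wrist.npz"); im=w["color"]
cv2.imwrite("pics/k1.png",cv2.resize(im[115:240,215:352],None,fx=5.5,fy=5.5,interpolation=cv2.INTER_CUBIC)[:,:,::-1])
E
```

```text
(no output)
```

View pics/k1.png

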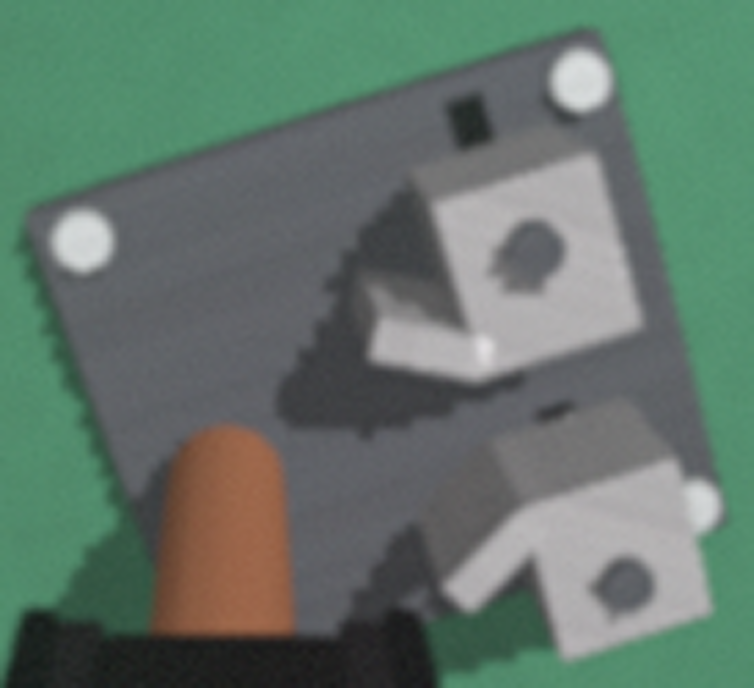

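```bash
python3 - <<'E'
from h import *
w=load("k_wrist.npz")
def P(a,b,z): return onz(w,215+(a+.5)/5.5-.5,115+(b+.5)/5.5-.5,z,True)[:2]
th=np.radians(18.7); ex=np.array([np.cos(th),np.sin(th)]); ey=np.array([-ex[1],ex[0]])
o=np.array([.5577,.1244])
tip=P(230,427,.0137)-[0,.0065]; print("tip",tip,"rel tcp",tip-[.5074,.1023])
for n,p in dict(ui0=P(488,383,.04),ui1=P(642,328,.04),li0=P(535,512,.04),li1=P(675,457,.04),uo0=P(432,203,.04),uo1=P(598,152,.04),lo0=P(568,660,.04),lo1=P(712,610,.04),s1=P(82,240,.01),s2=P(581,80,.01),tip=tip).items(): print(n,((p-o)@ex).round(4),((p-o)@ey).round(4))
E
```

```text
tip [0.5088886  0.10338483] rel tcp [0.0014886  0.00108483]
ui0 -0.0125 0.0045
ui1 0.0106 0.0052
li0 -0.0112 -0.0162
li1 0.0106 -0.0148
uo0 -0.0127 0.0312
uo1 0.0111 0.0309
lo0 -0.0123 -0.0407
lo1 0.0106 -0.0403
s1 -0.0632 0.0366
s2 0.0171 0.0363
tip -0.053 -0.0043
```

Request:
drive_tool(moves="0 0 -0.002 0 1;0.0047 0.0016 0 0 1;0.0047 0.0016 0 0 1;0.0047 0.0016 0 0 1;0.0047 0.0016 0 0 1;0.0047 0.0016 0 0 1;0.0047 0.0016 0 0 1;0.0047 0.0016 0 0 1;0 0 0 0 1;0 0 0 0 1")

```text
time: 10.12
ee_pos: [0.5397, 0.1133, 0.1015]
eef_rot: [0.5, 0.5, -0.5, 0.5]
ft_force: [-0.9, -0.5, -1.4]
width: 0.0256
```

```bash
python3 snap.py l wrist
```

```text
10.18 [0.5396 0.1133 0.1015] yaw 0.06 xdown [-1.e-04 -0.e+00 -1.e+00] F [ 0.14  0.18 -2.06] T [-0.12  0.08 -0.04] w 0.026
```

View pics/l_wrist.png

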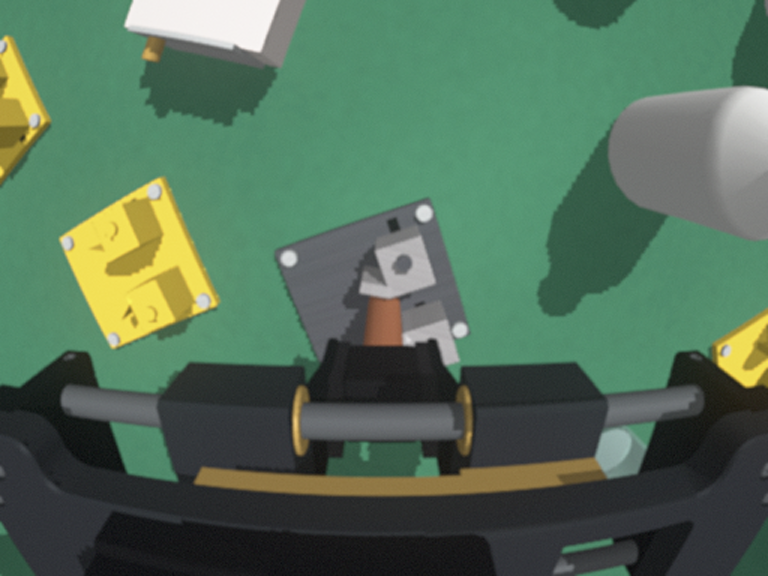

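Request:
drive_tool(moves="0.0028 0.001 0 0 1;0.0028 0.001 0 0 1;0.0028 0.0009 0 0 1;0 0 0 0 1")

```text
time: 10.68
ee_pos: [0.5484, 0.1163, 0.1015]
eef_rot: [0.5, 0.5, -0.5, 0.5]
ft_force: [0.5, 0.0, -1.5]
width: 0.0256
```

```bash
python3 snap.py m
```

```text
10.68 [0.5484 0.1163 0.1015] yaw 0.07 xdown [ 2.e-04 -1.e-04 -1.e+00] F [ 0.5   0.03 -1.52] T [-0.12  0.06  0.  ] w 0.0256
```

Request:
drive_tool(moves="0.0028 0.001 0 0 1;0.0028 0.001 0 0 1;0.0029 0.0009 0 0 1;0 0 0 0 1")

```text
time: 11.18
ee_pos: [0.5569, 0.1192, 0.1016]
eef_rot: [0.5, 0.5, -0.5, 0.5]
ft_force: [0.3, -0.3, -1.3]
width: 0.0252
```

```bash
python3 snap.py n wrist
```

```text
11.22 [0.5568 0.1191 0.1015] yaw 0.06 xdown [ 0.e+00 -2.e-04 -1.e+00] F [-0.5  -0.83 -1.94] T [-0.1   0.05  0.  ] w 0.0258
```

Request:
drive_tool(moves="0.0028 0.001 0 0 1;0.0028 0.001 0 0 1;0.0029 0.0009 0 0 1;0.0028 0.001 0 0 1;0 0 0 0 1")

```text
time: 11.85
ee_pos: [0.5682, 0.1231, 0.1015]
eef_rot: [0.5, 0.5, -0.5, 0.5]
ft_force: [0.0, 0.1, -2.1]
width: 0.0255
```

```bash
python3 snap.py o wrist
```

```text
11.9 [0.5681 0.123  0.1015] yaw 0.06 xdown [-0.e+00 -1.e-04 -1.e+00] F [-0.54  0.65 -1.92] T [-0.11  0.08 -0.04] w 0.0255
```

View pics/o_wrist.png

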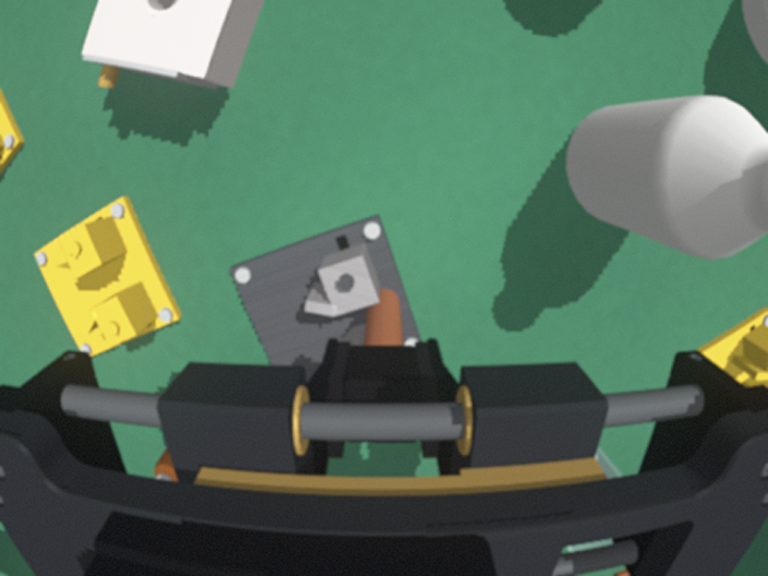

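Request:
drive_tool(moves="0.0028 0.001 0 0 1;0.0038 0.0013 0 0 1;0.0047 0.0016 0 0 1;0.0047 0.0016 0 0 1;0.0047 0.0016 0 0 1;0.0019 0.0006 0 0 1;0 0 0 0 1;0 0 0 0 1")

```text
time: 12.9
ee_pos: [0.5905, 0.1307, 0.1016]
eef_rot: [0.5, 0.5, -0.5, 0.5]
ft_force: [-0.5, -1.1, -2.4]
width: 0.0259
```

```bash
python3 snap.py p wrist scene
```

```text
13.0 [0.5905 0.1307 0.1016] yaw 0.06 xdown [ 0.e+00  1.e-04 -1.e+00] F [ 0.36  0.92 -1.5 ] T [-0.11  0.    0.02] w 0.0255
```

View pics/p_wrist.png

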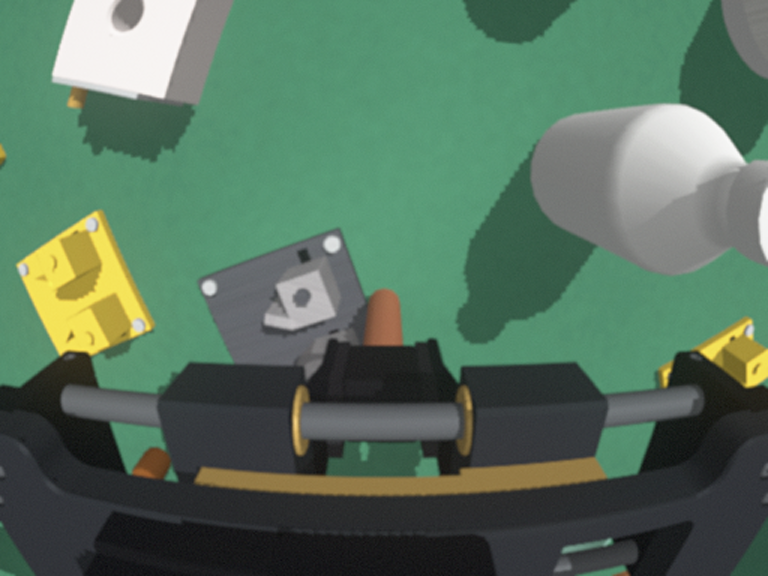

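Request:
drive_tool(moves="0 0 0.03 0 1;0 0 0.04 0 1;0 0 0 0 1;-0.0185 -0.0466 0 0 1;-0.0185 -0.0466 0 0 1;-0.0185 -0.0466 0 0 1;-0.0185 -0.0466 0 0 1;-0.0185 -0.0466 0 0 1;0 0 0 0 1;0 0 -0.03 0 1;0 0 -0.025 0 1;0 0 -0.01 0 1;0 0 -0.005 0 1;0 0 0 0 1;0 0 0 0 1")

```text
time: 14.88
ee_pos: [0.4986, -0.1022, 0.1023]
eef_rot: [0.5, 0.5, -0.499, 0.501]
ft_force: [-0.5, 0.4, -1.8]
width: 0.026
```

```bash
python3 snap.py q wrist; python3 - <<'E'
from h import *
w=load("q_wrist.npz"); im=w["color"]
cv2.imwrite("pics/q1.png",cv2.resize(im[115:240,215:352],None,fx=5.5,fy=5.5,interpolation=cv2.INTER_CUBIC)[:,:,::-1])
E
```

```text
14.93 [ 0.4986 -0.1022  0.1022] yaw 0.07 xdown [ 1.2e-03  2.0e-04 -1.0e+00] F [-0.14 -0.42 -1.51] T [-0.09 -0.    0.03] w 0.0255
```

View pics/q1.png

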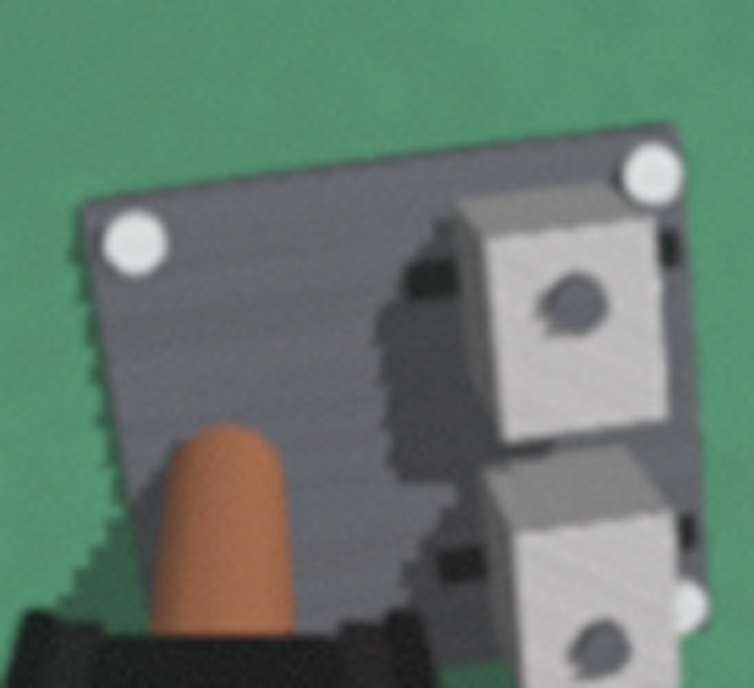

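```bash
python3 - <<'E'
from h import *
w=load("q_wrist.npz")
def P(a,b,z): return onz(w,215+(a+.5)/5.5-.5,115+(b+.5)/5.5-.5,z,True)[:2]
th=np.radians(8.42); ex=np.array([np.cos(th),np.sin(th)]); ey=np.array([-ex[1],ex[0]])
o=np.array([.5535,-.0930])
tip=P(230,426,.0116)-[0,.0065]; print("tip",tip,"rel tcp",tip-[.4986,-.1022])
for n,p in dict(ui0=P(505,442,.04),ui1=P(667,417,.04),li0=P(518,533,.04),li1=P(675,513,.04),uo0=P(488,237,.04),uo1=P(658,217,.04),s1=P(135,243,.01),s2=P(652,174,.01),tip=tip,
).items(): print(n,((p-o)@ex).round(4),((p-o)@ey).round(4))
E
```

```text
tip [ 0.49992858 -0.10098094] rel tcp [0.00132858 0.00121906]
ui0 -0.0146 0.0075
ui1 0.0088 0.0077
li0 -0.014 -0.0064
li1 0.0092 -0.0069
uo0 -0.0141 0.0366
uo1 0.0096 0.0363
s1 -0.0634 0.0368
s2 0.0168 0.0367
tip -0.0542 -0.0001
```

Request:
drive_tool(moves="0.0049 0.0008 -0.001 0 1;0.005 0.0008 0 0 1;0.0049 0.0008 0 0 1;0.005 0.0007 0 0 1;0.0049 0.0007 0 0 1;0.003 0.0005 0 0 1;0.001 0.0001 0 0 1;0 0 0 0 1;0 0 0 0 1")

```text
time: 16.05
ee_pos: [0.5267, -0.0979, 0.1006]
eef_rot: [0.5, 0.5, -0.5, 0.5]
ft_force: [-0.1, -0.4, -1.1]
width: 0.0255
```

```bash
python3 snap.py s wrist
```

```text
16.1 [ 0.5267 -0.0979  0.1006] yaw 0.06 xdown [ 1.e-04  1.e-04 -1.e+00] F [ 0.34  0.24 -2.41] T [-0.09  0.05 -0.  ] w 0.0255
```

View pics/s_wrist.png

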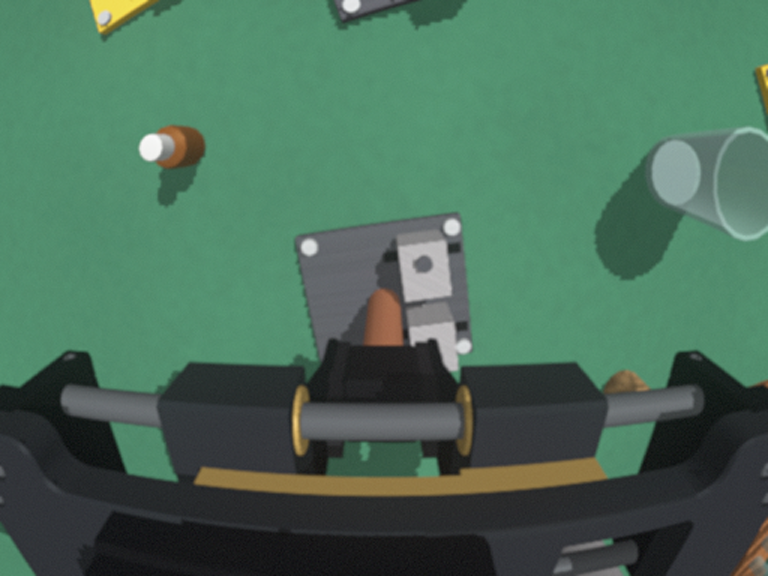

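Request:
drive_tool(moves="0.001 0.0002 0 0 1;0.001 0.0001 0 0 1;0.001 0.0002 0 0 1;0 0 0 0 1")

```text
time: 16.6
ee_pos: [0.5299, -0.0973, 0.1006]
eef_rot: [0.5, 0.5, -0.5, 0.5]
ft_force: [0.3, 0.8, -1.8]
width: 0.0256
```

Request:
drive_tool(moves="0.001 0.0001 0 0 1;0 0 0 0 1")

```text
time: 16.85
ee_pos: [0.5309, -0.0972, 0.1006]
eef_rot: [0.5, 0.5, -0.5, 0.5]
ft_force: [0.3, 0.3, -2.2]
width: 0.0254
```

Request:
drive_tool(moves="0.001 0.0002 0 0 1;0 0 0 0 1")

```text
time: 17.1
ee_pos: [0.5318, -0.097, 0.1005]
eef_rot: [0.5, 0.5, -0.5, 0.5]
ft_force: [0.0, -0.3, -1.8]
width: 0.0255
```

Request:
drive_tool(moves="0.0007 0.0001 0 0 1;0 0 0 0 1")

```text
time: 17.35
ee_pos: [0.5322, -0.0969, 0.1004]
eef_rot: [0.5, 0.5, -0.5, 0.5]
ft_force: [-2.0, 0.1, -1.7]
width: 0.0253
```

Request:
drive_tool(moves="0.0007 0.0001 0 0 1;0 0 0 0 1")

```text
time: 17.6
ee_pos: [0.5327, -0.0968, 0.1003]
eef_rot: [0.499, 0.501, -0.5, 0.5]
ft_force: [-3.7, 0.9, -0.6]
width: 0.0255
```

Request:
drive_tool(moves="0.0007 0.0005 0 0 1;0 0 0 0 1")

```text
time: 17.85
ee_pos: [0.5332, -0.0963, 0.1002]
eef_rot: [0.499, 0.501, -0.5, 0.5]
ft_force: [-5.1, 0.4, -1.0]
width: 0.0255
```

```bash
python3 snap.py t wrist; python3 -c "
from h import *
w=load('t_wrist.npz'); cv2.imwrite('pics/t1.png',cv2.resize(w['color'][135:240,190:327],None,fx=5.5,fy=5.5,interpolation=cv2.INTER_CUBIC)[:,:,::-1])"
```

```text
17.9 [ 0.5332 -0.0963  0.1002] yaw 0.06 xdown [-1.6e-03  2.0e-04 -1.0e+00] F [-5.15  0.57 -1.68] T [0.03 1.55 0.01] w 0.0257
```

View pics/t1.png

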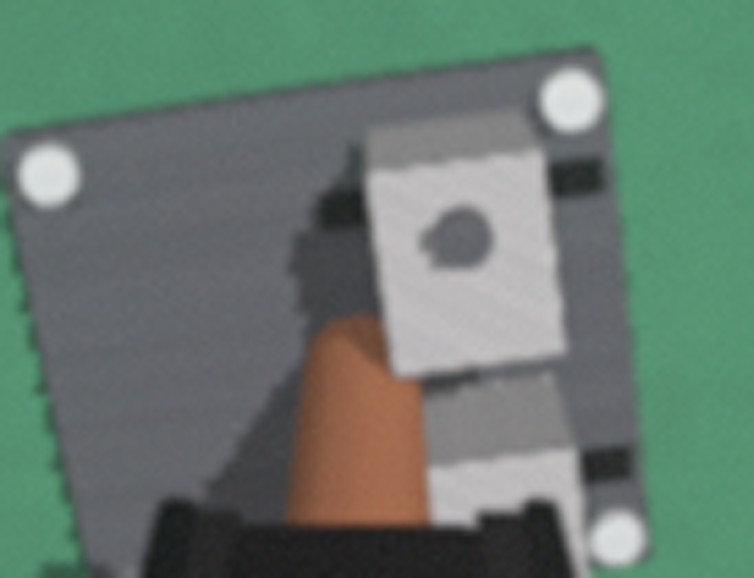

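Request:
drive_tool(moves="0.0005 0.0003 0 0 1;0.0005 0.0003 0 0 1;0 0 0 0 1;0 0 0 0 1")

```text
time: 18.4
ee_pos: [0.5337, -0.0958, 0.1001]
eef_rot: [0.499, 0.501, -0.5, 0.5]
ft_force: [-6.4, 0.2, -1.3]
width: 0.0256
```

```bash
python3 snap.py u
```

```text
18.4 [ 0.5337 -0.0958  0.1001] yaw 0.05 xdown [-2.6e-03  2.0e-04 -1.0e+00] F [-6.41  0.17 -1.3 ] T [-0.02  2.05 -0.02] w 0.0256
```

Request:
drive_tool(moves="0.0005 0.0002 0 0 1;0.0004 0 0 0 1;0 0 0 0 1;0 0 0 0 1")

```text
time: 18.9
ee_pos: [0.534, -0.0958, 0.1]
eef_rot: [0.499, 0.501, -0.501, 0.499]
ft_force: [-8.6, 0.1, 1.5]
width: 0.0256
```

```bash
python3 snap.py v wrist
```

```text
18.95 [ 0.534  -0.0958  0.1   ] yaw 0.04 xdown [-3.8e-03  3.0e-04 -1.0e+00] F [-8.87  0.27  2.58] T [-0.04  2.73 -0.08] w 0.0257
```

Request:
drive_tool(moves="-0.0003 0 0.0002 0 1;0 0 0 0 1;0 0 0 0 1;0 0 0 0 1")

```text
time: 19.45
ee_pos: [0.5339, -0.0957, 0.1001]
eef_rot: [0.499, 0.501, -0.501, 0.499]
ft_force: [-6.9, -0.4, -1.5]
width: 0.0255
```

Request:
drive_tool(moves="0 0 0 0 1;0 0 0 0 1;0 0 0 0 1;0 0 0 0 1;0 0 0 0 1;0 0 0 0 1;0 0 0 0 1;0 0 0 0 1")

```text
time: 20.45
ee_pos: [0.5339, -0.0957, 0.1001]
eef_rot: [0.499, 0.501, -0.501, 0.499]
ft_force: [-7.5, 0.2, -1.0]
width: 0.0252
```

```bash
python3 snap.py w wrist; python3 -c "
from h import *
w=load('w_wrist.npz'); cv2.imwrite('pics/w1.png',cv2.resize(w['color'][135:240,190:327],None,fx=5.5,fy=5.5,interpolation=cv2.INTER_CUBIC)[:,:,::-1])"
```

```text
20.5 [ 0.5339 -0.0957  0.1001] yaw 0.04 xdown [-3.5e-03  1.0e-04 -1.0e+00] F [-8.37 -0.64 -0.34] T [-0.11  2.26 -0.07] w 0.0257
```

View pics/w1.png

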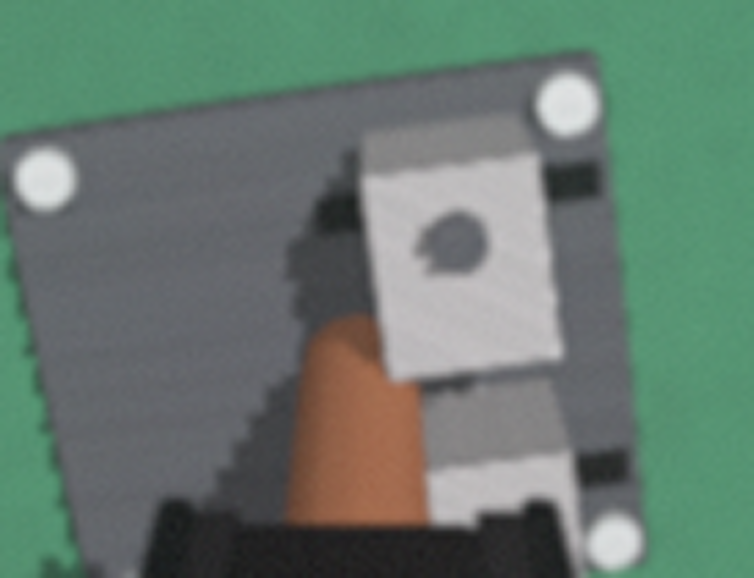

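```bash
python3 - <<'E'
from h import *
th=np.radians(8.42); ex=np.array([np.cos(th),np.sin(th)]); ey=np.array([-ex[1],ex[0]])
o=np.array([.5535,-.0930])
for f,px in (("t",dict(tip=(352,315),s1=(48,175),s2=(571,100),ui0=(393,377),ui1=(565,350))),("w",dict(tip=(352,315),s1=(44,180),s2=(567,103),ui0=(388,382),ui1=(562,355)))):
    w=load(f+"_wrist.npz")
    def P(a,b,z): return onz(w,190+(a+.5)/5.5-.5,135+(b+.5)/5.5-.5,z,True)[:2]
    for n,(a,b) in px.items():
        z={"t":.0097,"s":.01,"u":.04}[n[0]]; p=P(a,b,z)-([0,.0065] if n=="tip" else 0)
        print(f,n,((p-o)@ex).round(4),((p-o)@ey).round(4))
E
```

```text
t tip -0.0217 0.0014
t s1 -0.0635 0.0369
t s2 0.0168 0.0367
t ui0 -0.015 0.0076
t ui1 0.009 0.008
w tip -0.0211 0.0019
w s1 -0.0637 0.0367
w s2 0.0168 0.0368
w ui0 -0.0151 0.0075
w ui1 0.0092 0.0079
```

Request:
drive_tool(moves="-0.0001 0.0005 0 0 1;0 0 0 0 1;0 0 0 0 1")

```text
time: 20.88
ee_pos: [0.5339, -0.0954, 0.1001]
eef_rot: [0.499, 0.501, -0.501, 0.499]
ft_force: [-6.7, -1.3, -2.1]
width: 0.0257
```

Request:
drive_tool(moves="-0.0001 0.0005 0 0 1;0 0 0 0 1;0 0 0 0 1")

```text
time: 21.25
ee_pos: [0.5339, -0.0952, 0.1001]
eef_rot: [-0.499, -0.501, 0.501, -0.5]
ft_force: [-6.1, -2.1, -2.5]
width: 0.0254
```

Request:
drive_tool(moves="0.0005 -0.0004 0 0 1;0.0003 0 0 0 1;0 0 0 0 1;0 0 0 0 1;0 0 0 0 1")

```text
time: 21.88
ee_pos: [0.5342, -0.0954, 0.1]
eef_rot: [0.499, 0.501, -0.501, 0.499]
ft_force: [-9.0, -0.7, 0.8]
width: 0.0257
```

Request:
drive_tool(moves="0 0 0 0 1;0 0 0 0 1;0 0 0 0 1;0 0 0 0 1;0 0 0 0 1;0 0 0 0 1;0 0 0 0 1;0 0 0 0 1")

```text
time: 22.88
ee_pos: [0.5342, -0.0954, 0.1]
eef_rot: [0.499, 0.501, -0.501, 0.499]
ft_force: [-9.2, -1.9, 0.3]
width: 0.0256
```

Request:
drive_tool(moves="0 0 0 0 1;0 0 0 0 1;0 0 0 0 1;0 0 0 0 1;0 0 0 0 1;0 0 0 0 1;0 0 0 0 1;0 0 0 0 1")

```text
time: 23.88
ee_pos: [0.5342, -0.0954, 0.1]
eef_rot: [0.499, 0.501, -0.501, 0.499]
ft_force: [-8.3, -0.8, 1.0]
width: 0.0255
```

```bash
python3 snap.py x scene
```

```text
23.93 [ 0.5342 -0.0954  0.1   ] yaw 0.03 xdown [-4.2e-03 -1.0e-04 -1.0e+00] F [-9.12 -1.17 -0.39] T [-0.33  2.67 -0.  ] w 0.0253
```

Request:
drive_tool(moves="-0.0003 -0.0001 0 0 1;0 0 0 0 1;0 0 0 0 1;0 0 0 0 1;0 0 0 0 1;0 0 0 0 1;0 0 0 0 1;0 0 0 0 1;0 0 0 0 1;0 0 0 0 1;0 0 0 0 1;0 0 0 0 1;0 0 0 0 1;0 0 0 0 1")

```text
time: 25.68
ee_pos: [0.5341, -0.0954, 0.1]
eef_rot: [0.499, 0.501, -0.501, 0.499]
ft_force: [-8.0, -0.1, -0.4]
width: 0.0258
```

```bash
python3 snap.py y wrist
```

```text
25.73 [ 0.5341 -0.0954  0.1   ] yaw 0.03 xdown [-3.7e-03 -1.0e-04 -1.0e+00] F [-7.72 -0.88 -0.54] T [-0.27  2.42  0.03] w 0.0257
```

Request:
drive_tool(moves="-0.003 -0.0004 0 0 1;-0.007 -0.001 0 0 1;-0.012 -0.0018 0 0 1;-0.012 -0.0018 0 0 1;0 0 0.01 0 1;0 0 0.03 0 1;0 0 0.035 0 1;-0.0054 0.0498 0 0 1;-0.0054 0.0498 0 0 1;-0.0054 0.0498 0 0 1;-0.0054 0.0498 0 0 1;-0.0054 0.0498 0 0 1;-0.0054 0.0498 0 0 1;-0.0054 0.0498 0 0 1;-0.0054 0.0498 0 0 1;0 0 0 0 1;0 0 0 0 1;0 0 0 0 1")

```text
time: 27.98
ee_pos: [0.4592, 0.2971, 0.1762]
eef_rot: [0.5, 0.5, -0.5, 0.5]
ft_force: [-0.3, -0.4, -2.1]
width: 0.0252
```

```bash
python3 snap.py z wrist scene top;  python3 -c "
from h import *
w=load('z_wrist.npz'); cv2.imwrite('pics/z1.png',cv2.resize(w['color'][135:240,190:327],None,fx=5.5,fy=5.5,interpolation=cv2.INTER_CUBIC)[:,:,::-1])"
```

```text
28.12 [0.459  0.2976 0.176 ] yaw -0.02 xdown [ 3.e-04  3.e-04 -1.e+00] F [-0.37  0.05 -1.23] T [-0.1   0.02  0.02] w 0.0258
```

View pics/z1.png

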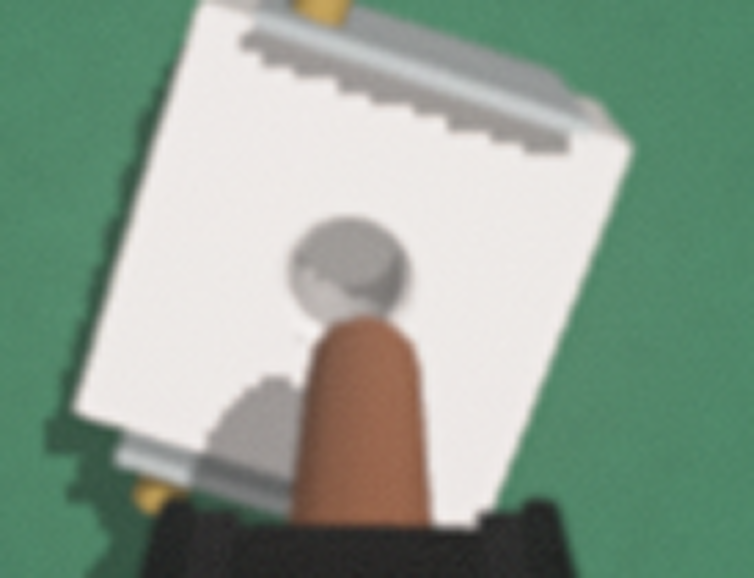

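View pics/z_scene.png

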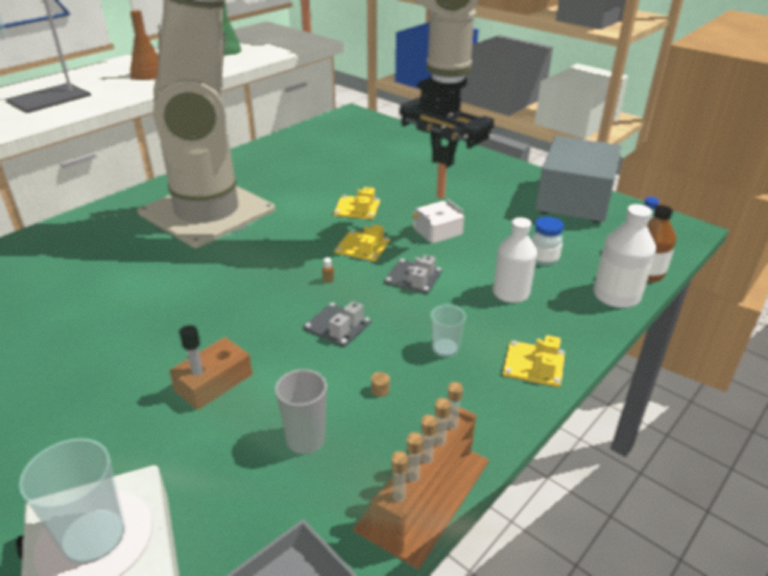

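```bash
python3 - <<'E'
from h import *
w=load("z_wrist.npz"); T=np.array([.459,.2976])
def P(a,b,z): return onz(w,190+(a+.5)/5.5-.5,135+(b+.5)/5.5-.5,z,True)[:2]
print("tip-tcp",P(366,315,.0854)-[0,.0065]-T, "sides",P(314,370,.0884)-T,P(418,370,.0884)-T, P(298,500,.15)-T,P(430,500,.15)-T)
a,b,t=P(288,272,.045),P(411,272,.045),P(350,215,.045); print("hole l,r",a,b,b[0]-a[0],"top",t,"c",(a[0]+b[0])/2,t[1]-(b[0]-a[0])/2)
C=[P(*q,.045) for q in [(205,0),(633,150),(75,410)]]; print(C, "centre",(C[1]+C[2])/2)
E
```

```text
tip-tcp [0.00127167 0.00084283] sides [-0.00680988 -0.00065549] [ 0.00933725 -0.00067306] [-0.00722258  0.00476107] [0.00845975 0.00473842]
hole l,r [0.4465064  0.30027613] [0.46864144 0.30025533] 0.02213503398458533 top [0.45768251 0.31083093] c 0.4575739214345228 0.2997634107949291
[array([0.43259157, 0.34945911]), array([0.50805921, 0.32290753]), array([0.4062376 , 0.27357969])] centre [0.4571484  0.29824361]
```

Request:
drive_tool(moves="-0.0027 0.0006 0 0 1;0 0 -0.015 0 1;0 0 -0.015 0 1;0 0 -0.006 0 1;0 0 0 0 1;0 0 0 0 1;0 0 0 0 1")

```text
time: 29.0
ee_pos: [0.4561, 0.2991, 0.1402]
eef_rot: [0.5, 0.5, -0.499, 0.5]
ft_force: [-1.4, -0.5, -1.3]
width: 0.0257
```

```bash
python3 snap.py A wrist scene;  python3 -c "
from h import *
w=load('A_wrist.npz'); cv2.imwrite('pics/A1.png',cv2.resize(w['color'][135:240,190:327],None,fx=5.5,fy=5.5,interpolation=cv2.INTER_CUBIC)[:,:,::-1])
s=load('A_scene.npz'); cv2.imwrite('pics/A2.png',cv2.resize(s['color'][80:170,250:340],None,fx=6,fy=6,interpolation=cv2.INTER_CUBIC)[:,:,::-1])"
```

```text
29.1 [0.456  0.2991 0.1401] yaw 0.06 xdown [ 5.e-04  4.e-04 -1.e+00] F [-0.25 -0.14 -2.1 ] T [-0.09 -0.01  0.  ] w 0.0256
```

View pics/A1.png

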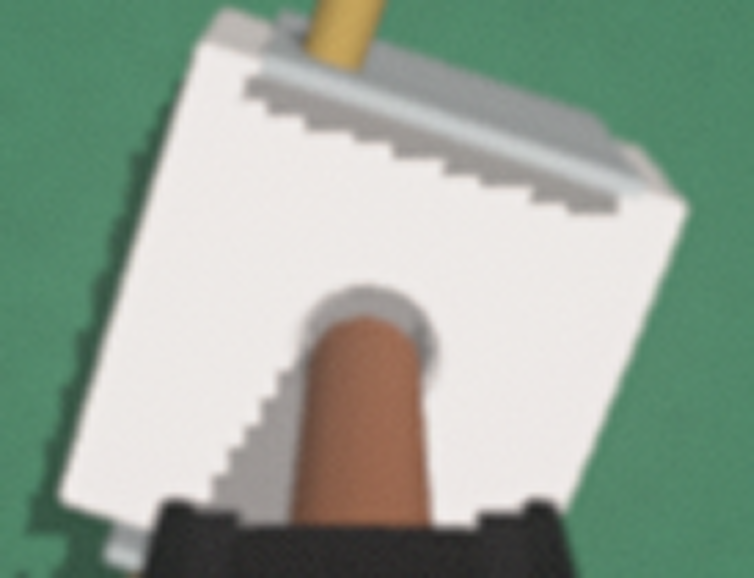

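View pics/A2.png

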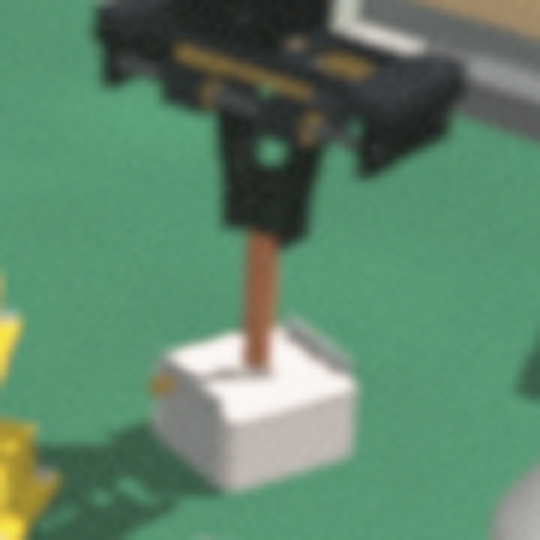

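```bash
python3 - <<'E'
from h import *
w=load("A_wrist.npz"); T=np.array([.456,.2991])
def P(a,b,z): return onz(w,190+(a+.5)/5.5-.5,135+(b+.5)/5.5-.5,z,True)[:2]
print("tip",P(364,316,.0495)-[0,.0065], "side mid",(P(308,370,.0525)+P(419,370,.0525))/2)
a,b,t=P(300,345,.045),P(438,345,.045),P(368,284,.045); print(a,b,b[0]-a[0],"top",t,"c",(a[0]+b[0])/2,t[1]-(b[0]-a[0])/2,t[1]-.0112)
C=[P(*q,.045) for q in [(205,45),(688,208),(60,495)]]; print(C,(C[1]+C[2])/2)
E
```

```text
tip [0.45687883 0.30039545] side mid [0.45680899 0.29905358]
[0.4467298  0.30061336] [0.46871334 0.3006347 ] 0.021983539861313572 top [0.45752207 0.31075141] c 0.45772156782601825 0.29975964033718927 0.29955141026784604
[array([0.43260972, 0.34868327]), array([0.50788007, 0.32335638]), array([0.40639335, 0.27414265])] [0.45713671 0.29874952]
```

Request:
drive_tool(moves="0.0007 -0.0009 0 0 1;0 0 -0.003 0 1;0 0 -0.002 0 1;0 0 -0.002 0 1;0 0 0 0 1")

```text
time: 29.72
ee_pos: [0.4565, 0.298, 0.1325]
eef_rot: [0.5, 0.5, -0.5, 0.5]
ft_force: [-0.2, -0.7, -2.1]
width: 0.0257
```

```bash
python3 snap.py B
```

```text
29.73 [0.4565 0.298  0.1325] yaw 0.06 xdown [-2.e-04 -3.e-04 -1.e+00] F [-0.23 -0.73 -2.07] T [-0.13  0.09  0.03] w 0.0257
```

Request:
drive_tool(moves="0 0 -0.002 0 1;0 0 -0.002 0 1;0 0 -0.002 0 1;0 0 0 0 1")

```text
time: 30.22
ee_pos: [0.4565, 0.298, 0.1266]
eef_rot: [0.5, 0.5, -0.5, 0.5]
ft_force: [0.0, -0.2, -1.6]
width: 0.0252
```

```bash
python3 snap.py C
```

```text
30.23 [0.4565 0.298  0.1266] yaw 0.06 xdown [-2.e-04 -2.e-04 -1.e+00] F [ 0.04 -0.23 -1.56] T [-0.13  0.01  0.01] w 0.0252
```

In the hole without contact (tip about 36 mm up). Going on down to 2–3 mm above the floor.

Request:
drive_tool(moves="0 0 -0.003 0 1;0 0 -0.003 0 1;0 0 -0.003 0 1;0 0 -0.003 0 1;0 0 0 0 1")

```text
time: 30.85
ee_pos: [0.4565, 0.2979, 0.1145]
eef_rot: [0.5, 0.5, -0.5, 0.5]
ft_force: [0.3, -0.2, -0.6]
width: 0.0255
```

Request:
drive_tool(moves="0 0 -0.003 0 1;0 0 -0.003 0 1;0 0 -0.002 0 1;0 0 0 0 1;0 0 0 0 1")

```text
time: 31.48
ee_pos: [0.4567, 0.2981, 0.1068]
eef_rot: [0.5, 0.5, -0.5, 0.5]
ft_force: [0.4, -0.4, -2.2]
width: 0.0257
```

Request:
drive_tool(moves="0 0 -0.001 0 1;0 0 -0.001 0 1;0 0 0 0 1")

```text
time: 31.85
ee_pos: [0.4566, 0.298, 0.1047]
eef_rot: [0.5, 0.5, -0.5, 0.5]
ft_force: [-0.7, -0.1, -1.6]
width: 0.0255
```

Request:
drive_tool(moves="0 0 -0.0006 0 1;0 0 0 0 1")

```text
time: 32.1
ee_pos: [0.4566, 0.2981, 0.1041]
eef_rot: [0.5, 0.5, -0.5, 0.5]
ft_force: [0.3, 0.4, -0.9]
width: 0.0257
```

Request:
drive_tool(moves="0 0 -0.0005 0 1;0 0 0 0 1;0 0 0 0 1")

```text
time: 32.48
ee_pos: [0.4566, 0.298, 0.1037]
eef_rot: [0.5, 0.5, -0.5, 0.5]
ft_force: [-0.4, 0.2, -1.8]
width: 0.0257
```

Request:
drive_tool(moves="0 0 -0.0004 0 1;0 0 0 0 1;0 0 0 0 1")

```text
time: 32.85
ee_pos: [0.4567, 0.2982, 0.1036]
eef_rot: [0.5, 0.5, -0.5, 0.5]
ft_force: [-1.4, 0.1, 3.5]
width: 0.0254
```

Request:
drive_tool(moves="0 0 0.0002 0 1;0 0 0 0 0.6;0 0 0 0 0.5;0 0 0 0 0.3;0 0 0 0 0;0 0 0 0 0;0 0 0 0 0;0 0 0 0 0", newtons=20)

```text
time: 33.85
ee_pos: [0.4566, 0.2981, 0.1035]
eef_rot: [0.5, 0.5, -0.5, 0.5]
ft_force: [-0.5, -0.3, 0.5]
width: 0.0837
```

```bash
python3 snap.py D wrist scene
```

```text
33.95 [0.4566 0.2981 0.1035] yaw 0.06 xdown [ 1.e-04  0.e+00 -1.e+00] F [-0.2  -0.54 -0.26] T [-0.13  0.12  0.01] w 0.0854
```

View pics/D_wrist.png

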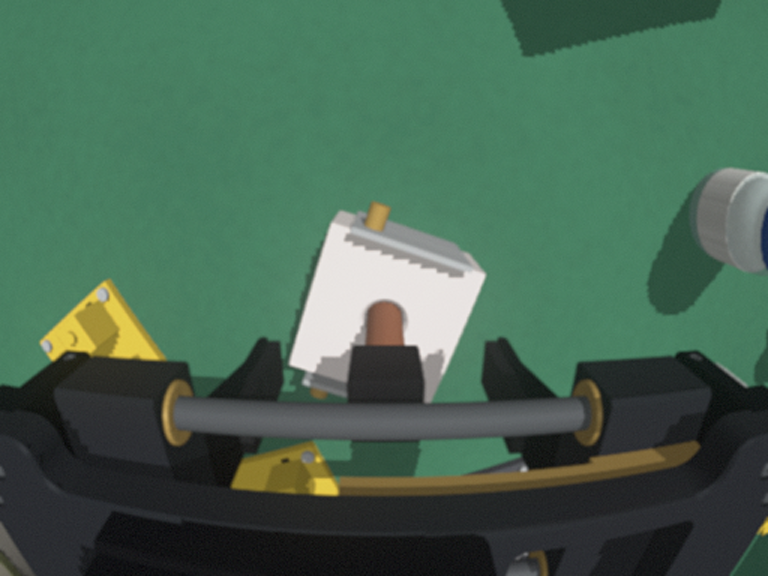

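Released and standing upright; now straight up and clear.

Request:
drive_tool(moves="0 0 0.01 0 0;0 0 0.03 0 0;0 0 0.05 0 0;0 0 0.05 0 0;0 -0.03 0.02 0 0;0 -0.05 0 0 0;0 0 0 0 0;0 0 0 0 0;0 0 0 0 0")

```text
time: 35.08
ee_pos: [0.4563, 0.2191, 0.2635]
eef_rot: [0.499, 0.501, -0.499, 0.501]
ft_force: [-0.2, 0.4, -0.5]
width: 0.087
```

```bash
python3 snap.py E wrist scene top; python3 - <<'E'
from h import *
s=load('E_scene.npz'); w=load('E_wrist.npz')
cv2.imwrite('pics/E2.png',cv2.resize(s['color'][80:200,220:340],None,fx=5,fy=5,interpolation=cv2.INTER_CUBIC)[:,:,::-1])
E
```

```text
35.23 [0.4564 0.2187 0.2633] yaw 0.13 xdown [-2.e-04 -4.e-04 -1.e+00] F [-0.02  0.48 -0.77] T [-0.12  0.02  0.07] w 0.0872
```

View pics/E2.png

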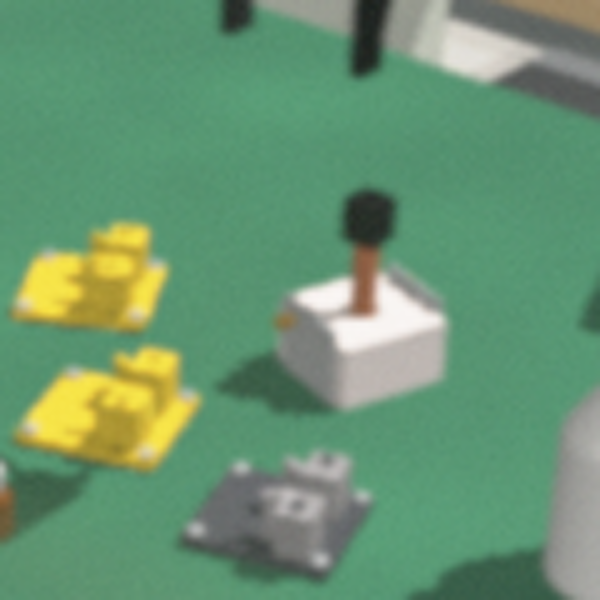

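View pics/E_wrist.png

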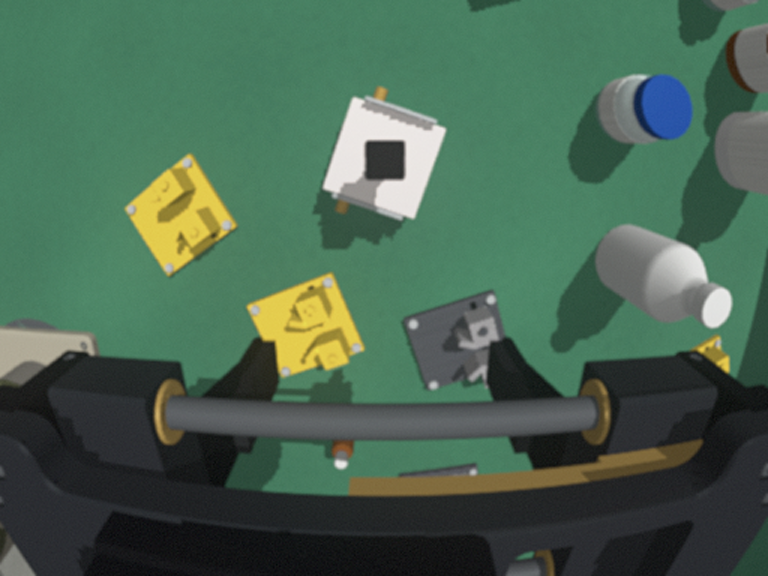

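View pics/E_scene.png

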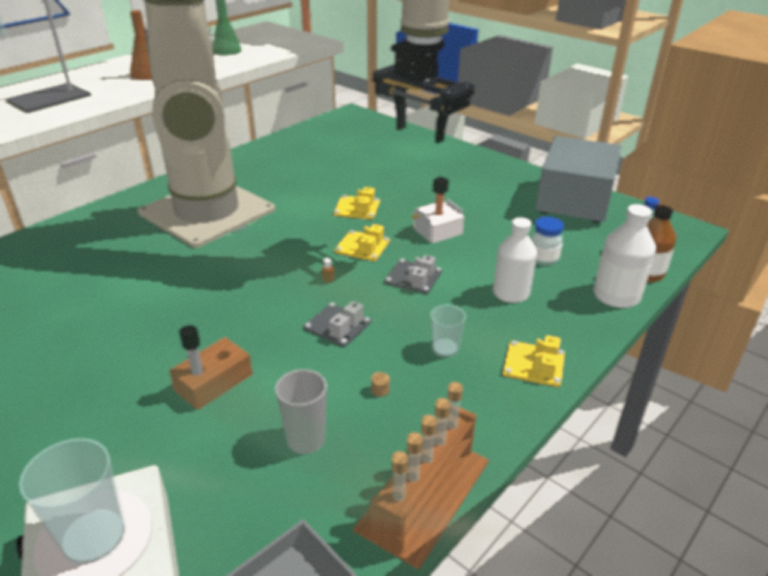

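The electrode stands upright and fully home in the white stand: its head shows as a square at about (385,160) in the wrist view. The other objects look unmoved and the gripper is clear, so I'm handing in.

```bash
python3 -c "
from bench import ticket
print(ticket.close_job())"
```

```text
the job is handed in; nothing more can be done
None
```

The job is done and handed in at about 35 s of the 72 s allowed.

- **Wide gauge:** I took the square-headed copper electrode from the rack. It went right through from the flared side, tip about 3 mm above the plate. It ended about 35 mm past the jaws' middle, and the side forces I read stayed at noise level (about 1 N or less).
- **Narrow gauge:** The stem stopped on the jaws where the pictures said it would, about 20 mm before the gauge origin. I leaned on it for about 6 s rather than one or two, while I checked that both jaws were touching. Most readings were 6.5–9 N, and the last 1.75 s were at about 8 N, tip about 1.5 mm clear of the plate. Nudging the stem sideways turned the side force from about +1 N to -1 N, so it bore on both jaws.
- **Stand:** The electrode went in with no side contact. It touched the floor at the same gripper height at which I had gripped it in the rack, whose hole is equally deep, so it is fully home. I set it down with about 5 N.

**Last checks:** After I let go, the final pictures show the electrode upright in the stand, the gripper clear of everything and the other objects where they were.

**What disagreed or is unchecked:**
- The camera views of the stem's tip at the narrow gauge differed by about 1 mm, so I relied on the forces there.
- Force is only reported at the end of each move call, so short peaks in between were not seen. The highest reading against a gauge or the stand was about 9.5 N.

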